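# Shut the gasketed hardware case with its four lever clips, corner to opposite corner

### The job

Close the hardware case that holds the spare wheels: lift the loose lid by its grip bar and lay it squarely on the case so that its lip drops inside and it rests on the gasket. Then flip the four lever clips over and press them down over the lid's rim until each snaps fully home, in opposite-corner order so that the gasket is squeezed evenly: any clip first, next the one diagonally across, then the other two. The clips are brittle: feel them home with no more than about 2 kg of push, and leave the other things where they lie.

Things in the scene. Friction and masses are not known exactly. Their poses are not given: they have to be found in the camera images.
- kit_case: Grey plastic case fixed to the table, 100 mm (its x) by 150 mm (its y) by 62 mm high, open top, wheels inside. Origin: centre of its underside. Round the 80 by 130 mm opening runs a ledge at z 62 mm with a soft black gasket that stands up to z 68 mm. Four black lever clips are hinged outside its short (+y and -y) sides, near the corners; the hinge pins lie along x at y = +-83, z = 60.5 mm
- case_lid: Loose grey lid on the left stand, 96 by 142 mm, 0.24 to 0.39 kg. Origin: centre of the underside of its lip. Plate top at z 14, raised rim to z 18; lip 78.5 by 128.5, 10 deep, lowest 3 mm tapering to 77 by 127. Grip bar across the middle along its x: 60 long, 12 wide, z 19 to 46 mm. x, y go with the case's, either way round. On the gasket its origin is 56.5 mm above the case's; caught on the opening's edge, some 10 more
- clip_nl (a joint): Clip at the near (case -x), left (+y) corner, hinge pin at case x = -28, y = +83, z = 60.5 mm. 0: fully home, lever flat over the lid, against a hard stop; it grows as the lever swings up and out; starts at 1.1 to 1.4 rad (lever about upright) and stays where left. From about 0.3 rad its nose rides on the rim with up to about 15 N at the lever's end and snaps over it below 0.1; let go sooner it springs back up
- clip_nl_pad (a point): Point on the lever of clip nl where one presses: on its outer face (its top when home), 8 mm from its free end. When home it is 30 mm inward of the hinge pin and 18.5 mm above it; turns with the lever. Lever and leaf are 24 mm wide (case x), 4 mm thick; the lever is 42 mm long
- clip_nr (a joint): Clip at the near (case -x), right (-y) corner, hinge pin at case x = -28, y = -83, z = 60.5 mm. 0: fully home, lever flat over the lid, against a hard stop; it grows as the lever swings up and out; starts at 1.1 to 1.4 rad (lever about upright) and stays where left. From about 0.3 rad its nose rides on the rim with up to about 15 N at the lever's end and snaps over it below 0.1; let go sooner it springs back up
- clip_nr_pad (a point): Point on the lever of clip nr where one presses: on its outer face (its top when home), 8 mm from its free end. When home it is 30 mm inward of the hinge pin and 18.5 mm above it; turns with the lever. Lever and leaf are 24 mm wide (case x), 4 mm thick; the lever is 42 mm long
- clip_fl (a joint): Clip at the far (case +x), left (+y) corner, hinge pin at case x = +28, y = +83, z = 60.5 mm. 0: fully home, lever flat over the lid, against a hard stop; it grows as the lever swings up and out; starts at 1.1 to 1.4 rad (lever about upright) and stays where left. From about 0.3 rad its nose rides on the rim with up to about 15 N at the lever's end and snaps over it below 0.1; let go sooner it springs back up
- clip_fl_pad (a point): Point on the lever of clip fl where one presses: on its outer face (its top when home), 8 mm from its free end. When home it is 30 mm inward of the hinge pin and 18.5 mm above it; turns with the lever. Lever and leaf are 24 mm wide (case x), 4 mm thick; the lever is 42 mm long
- clip_fr (a joint): Clip at the far (case +x), right (-y) corner, hinge pin at case x = +28, y = -83, z = 60.5 mm. 0: fully home, lever flat over the lid, against a hard stop; it grows as the lever swings up and out; starts at 1.1 to 1.4 rad (lever about upright) and stays where left. From about 0.3 rad its nose rides on the rim with up to about 15 N at the lever's end and snaps over it below 0.1; let go sooner it springs back up
- clip_fr_pad (a point): Point on the lever of clip fr where one presses: on its outer face (its top when home), 8 mm from its free end. When home it is 30 mm inward of the hinge pin and 18.5 mm above it; turns with the lever. Lever and leaf are 24 mm wide (case x), 4 mm thick; the lever is 42 mm long
- brush: wooden brush, 204 mm long, left of the toggle clamp jig; to be left alone
- screwdriver_0: screwdriver with red handle, 215 mm long, in front of the case, right of the jig; to be left alone
- hex_key: bent steel hex key, 88 mm long, in front of the case to the right; to be left alone
- marker_0: thick white and black marker pen, 128 mm long, lying between the case and the lid; to be left alone

How it is judged:
By the outcome, as a careful person would: the job done as asked, in the order asked, and still so for the second after the job is handed in, with the robot touching nothing.
It also fails if it takes over 72 s, if anything falls off the work surface, if the arm or the gripper's body presses on something with over 40 N, if the wrist force passes 120 N, or if a joint passes its speed limit or range.

### The arm

A 6-joint arm with a two-finger parallel gripper is mounted at the origin on a cart in front of the work surface, level with it; the furniture and walls round the work are solid. World frame = base frame: x ahead of the robot, y to its left, z up, the work surface at z = 0. Lengths are in m, angles in degrees, forces in N, time in s.
With the tool pointing down it reaches from about 0.3 to 0.75 m from the base axis. Payload 8.5 kg.
Tool frame: the origin (TCP) lies on the mounting face of the last link; the fingertips stand 173 mm ahead of it and the grasp point (between the pads) lies 155 mm ahead of it (env.tips_ahead is the distance from the TCP to the fingertips, in m); z points along the fingers, x is the direction in which the jaws open and shut, and the axes are right-handed (so a half turn about z gives the same grasp; the last joint's range is limited). The gripper opens to 85 mm and grips with 20 to 120 N. Pads are 22 mm wide; open, the fingers measure 114 mm over their backs; the gripper's body (76 mm by 85 mm) begins 54 mm behind the grasp point. The pads swing forward as they close: fully open they stand 13 mm farther back than shut.
Start: joints at [-78.742, 21.807, 74.336, -0, 83.858, -12.336], TCP at [0.22, -0.504, 0.405] pointing down, gripper open.
Joint ranges: [-178.18, 178.18], [-50.72, 133.34], [12.68, 142.11], [-81.47, 261.47], [9.98, 163.14], [-165.26, 165.26]. Speed limits (degrees/s): [136.94, 136.94, 180, 180, 180, 180].

### API

Orientations are given as a 3x3 rotation matrix whose columns are the frame's x, y, z axes.
In Python, from rig import env gives the robot as it stands. The module is installed in compiled form; this text tells all that it offers.
- The arm moves only by the tool step_arm, never from a script. Its argument "increments" is a list of rows, each an object of numbers: "x", "y", "z": the shift along the tool's x, y, z in cm; "wx", "wy", "wz": the turn, a rotation vector about the tool's x, y, z in rad; "gripper": the finger opening in cm, from 0 to 8.54. A call has 1 to 20 rows; each row shifts and turns the commanded pose from where the row before left it, along the tool's axes as they then stand; what a row does not reach is not made up. A row lasts 1/10 s, in which the tool goes at most 50 mm and 8.59 degrees, less where a joint would pass 70% of its speed; a pose out of reach is approached as far as the arm can. A call with a gripper value outside its range is refused whole. The fingers move at their own pace and stop on an object; "newtons" is the grip in N (left out, the last holds). Time passes only in rows, so rows that do not move let the fingers close. It gives the time, the measured TCP pose, the force and the opening at its end, in the units of the state.
- env.observe(): the state, without advancing time (a new reading comes with each control period).
- env.get_image(name): name is "scene" or "side" or "wrist"; returns a dict with "color" (400x640x3 uint8, blue, green, red), "camera_matrix" (3x3 intrinsics, pixels), "rvec" (rotation vector, rad) and "tvec" (3), from world to camera coordinates, as OpenCV has them. Camera axes: x right, y down, z forward; pixel columns grow to the right and rows downward; lengths in m; the calibration is good to about 2 mm. A picture is of the moment at which its call begins. There is no depth.
- env.close_job(): hands the job in, once; it reports no verdict.
The state is a dict: "time_s": time; "q": joint angles; "qvel": joint speeds; "joint_efforts": joint torques, N m; "position": TCP position; "tool_rot": TCP orientation; "ft_force": force on the tool from outside, world axes, zero at the start; "wrist_torque": the same for the moment, N m; "grip_width": finger opening in m.
Only numpy, scipy, OpenCV 4.12 (cv2) and the standard library are available. Lean on these libraries where they do the work, as an engineer would, in place of code of your own. Each camera call takes 0.05 s, during which the arm holds its last target. There are 200 camera calls.

## Working session

There is one attempt and no reset: what is moved stays moved. The work goes in short steps, Python scripts to look and compute and a tool call to move; the robot and the scene stay as the last step left them, time stands still between calls to the robot, and variables do not carry over. Pictures are saved under pics/ and viewed, about 8 in all and at most 12, crops included, and the job is handed in when it is done.

Besides the shell and the picture viewer there is one more tool, called after ">>>" as a command line: name --argument value ..., lists and objects as JSON in quotes. step_arm: Moves the arm, as the interface text tells. Its arguments: {"type":"object","properties":{"increments":{"type":"array"},"newtons":{"type":"number"}},"required":["increments"]}

```bash
mkdir -p pics; cat > h.py <<'E'
import numpy as np, cv2
from rig import env
def snap(n,fn=None):
    d=env.get_image(n)
    R,_=cv2.Rodrigues(np.array(d["rvec"],float)); d["R"]=R; d["t"]=np.array(d["tvec"],float).ravel(); d["K"]=np.array(d["camera_matrix"])
    if fn: cv2.imwrite("pics/"+fn,d["color"]); np.savez("pics/"+fn+".npz",R=R,t=d["t"],K=d["K"],color=d["color"])
    return d
def load(fn): return dict(np.load("pics/"+fn+".npz"))
def plane(d,uv,z):
    uv=np.atleast_2d(uv).astype(float); c=-d["R"].T@d["t"]
    r=np.c_[uv,np.ones(len(uv))]@np.linalg.inv(d["K"]).T@d["R"]
    return c+r*((z-c[2])/r[:,2])[:,None]
def proj(d,P):
    p=np.atleast_2d(P)@d["R"].T+d["t"]; p=p@d["K"].T; return p[:,:2]/p[:,2:]
def tri(d1,u1,d2,u2):
    P=[d["K"]@np.c_[d["R"],d["t"]] for d in(d1,d2)]
    X=cv2.triangulatePoints(P[0],P[1],np.atleast_2d(u1).astype(float).T,np.atleast_2d(u2).astype(float).T); return (X[:3]/X[3]).T
E
python3 - <<'E'
from h import *
a=snap("scene","s0.png");b=snap("side","d0.png");w=snap("wrist","w0.png")
for d in(a,b,w): print(-d["R"].T@d["t"],d["R"][2])
cv2.imwrite("pics/both.png",np.vstack([a["color"],b["color"]])[:, :])
print(env.observe())
E
```

```text
[-0.12620226  0.59081179  0.79875014] [ 0.6028909  -0.42006323 -0.67828419]
[ 0.99050894 -0.41967653  0.68761313] [-0.48859414  0.59970559 -0.63374204]
[ 0.28858819 -0.47316302  0.37397299] [-0.27014777 -0.1167445  -0.95571487]
{'time_s': 0.15, 'q': array([-7.87429850e+01,  2.18334099e+01,  7.43719786e+01,  7.07626558e-04,
        8.38594995e+01, -1.23371831e+01]), 'qvel': array([-0.04089173, -0.15701986, -0.26609394, -0.01015136, -0.078839  ,
       -0.0338551 ]), 'joint_efforts': array([ 7.09470041e-04, -4.48622453e+01, -2.31349397e+01, -3.07441251e-04,
        3.69669739e-03, -2.33000827e-05]), 'position': array([ 0.22012082, -0.50399449,  0.40425792]), 'tool_rot': array([[ 4.00254905e-01, -9.16403823e-01, -2.09034050e-04],
       [-9.16403183e-01, -4.00254879e-01,  1.11311731e-03],
       [-1.10373186e-03, -2.53971194e-04, -9.99999359e-01]]), 'ft_force': array([-0.53356485,  0.42326471,  0.06181022]), 'wrist_torque': array([ 0.04464788,  0.01456799, -0.08035936]), 'grip_width': 0.08521160042738538}
```

View pics/s0.png

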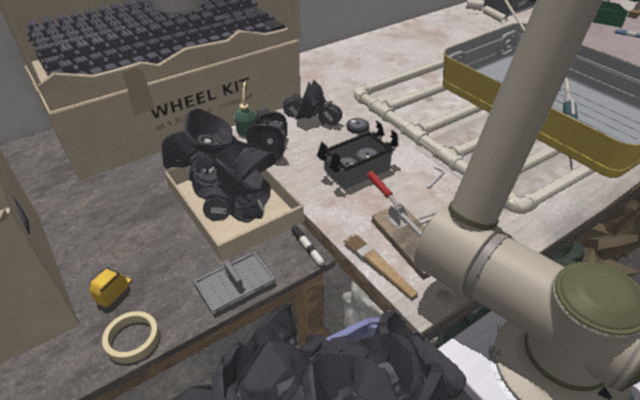

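View pics/d0.png

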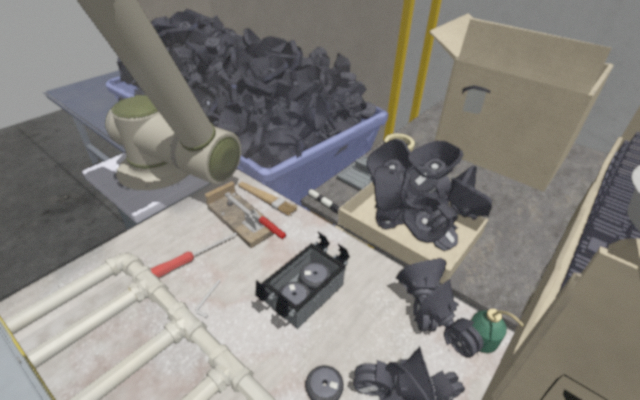

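The scene view shows the lid at about (235,283) with its bar, and the case at (360,158) with four upright clips. In the side view the case is at (302,282) and the lid is mostly hidden. I'll get rough positions from these, then look with the wrist camera.

```bash
python3 - <<'E'
from h import *
a=load("s0.png");b=load("d0.png");w=load("w0.png")
print("lid corners z0",plane(a,[[194,284],[259,254],[275,281],[211,312]],0.0).round(3))
print("lid corners z.05",plane(a,[[194,284],[259,254],[275,281],[211,312]],0.05).round(3))
print("case",plane(a,[[360,158]],0.06).round(3),plane(b,[[302,278]],0.06).round(3))
print("case rim scene",plane(a,[[322,158],[382,137],[395,152],[335,173]],0.065).round(3))
R=np.array(env.observe()['tool_rot']);p=env.observe()['position']
c=-w["R"].T@w["t"]; print("cam in tool",R.T@(c-p), R.T@w["R"].T)
E
```

```text
lid corners z0 [[ 0.547  0.459  0.   ]
 [ 0.542  0.308  0.   ]
 [ 0.457  0.318 -0.   ]
 [ 0.463  0.46   0.   ]]
lid corners z.05 [[0.505 0.467 0.05 ]
 [0.5   0.326 0.05 ]
 [0.421 0.335 0.05 ]
 [0.426 0.468 0.05 ]]
case [[ 0.628 -0.036  0.06 ]] [[ 0.653 -0.055  0.06 ]]
case rim scene [[ 0.678  0.046  0.065]
 [ 0.661 -0.135  0.065]
 [ 0.591 -0.119  0.065]
 [ 0.61   0.054  0.065]]
cam in tool [-0.00081623 -0.07507651  0.03030492] [[ 9.99999869e-01 -5.05114743e-04 -8.80808923e-05]
 [ 5.08651125e-04  9.55640641e-01  2.94534729e-01]
 [-6.46001536e-05 -2.94534735e-01  9.55640772e-01]]
```

```bash
cat >> h.py <<'E'
from scipy.spatial.transform import Rotation as Ro
def down(yaw): # tool x at yaw (deg), z down
    c,s=np.cos(np.radians(yaw)),np.sin(np.radians(yaw)); return np.array([[c,s,0],[s,-c,0],[0,0,-1.]])
def rows(waypoints,nd=2):
    """waypoints: list of (pos,R); prints rounded rows, replaying the rounding"""
    s=env.observe(); p=np.array(s['position']);R=np.array(s['tool_rot']); out=[]
    for P,T in waypoints:
        d=(R.T@(P-p)*100).round(nd); w=Ro.from_matrix(R.T@T).as_rotvec().round(3)
        p=p+R@d/100; R=R@Ro.from_rotvec(w).as_matrix()
        out.append("{"+",".join(f'"{k}":{v:g}' for k,v in zip("x y z wx wy wz".split(),[*d,*w]) if v)+"}")
    print("["+",".join(out)+"]"); print("end",p.round(4))
def polar(P1,yaw1,n,z=None):
    s=env.observe(); P0=np.array(s['position']);R0=np.array(s['tool_rot']);y0=np.degrees(np.arctan2(R0[1,0],R0[0,0]))
    a0,a1=np.arctan2(P0[1],P0[0]),np.arctan2(P1[1],P1[0]); r0,r1=np.hypot(*P0[:2]),np.hypot(P1[0],P1[1]); W=[]
    for i in range(1,n+1):
        f=i/n;a=a0+f*(a1-a0);r=r0+f*(r1-r0); W.append((np.array([r*np.cos(a),r*np.sin(a),P0[2]+f*(P1[2]-P0[2])]),down(y0+f*(yaw1-y0))))
    rows(W)
E
python3 - <<'E'
from h import *
polar([0.60,-0.04,0.40],92,20)
E
```

```text
[{"x":0.17,"y":-3.02,"z":0.02,"wy":0.001,"wz":-0.138},{"x":0.43,"y":-3,"z":0.02,"wz":-0.138},{"x":0.68,"y":-2.98,"z":0.03,"wz":-0.139},{"x":0.92,"y":-2.92,"z":0.02,"wz":-0.138},{"x":1.18,"y":-2.84,"z":0.02,"wz":-0.138},{"x":1.41,"y":-2.75,"z":0.02,"wz":-0.138},{"x":1.64,"y":-2.64,"z":0.03,"wz":-0.139},{"x":1.86,"y":-2.5,"z":0.02,"wz":-0.138},{"x":2.08,"y":-2.35,"z":0.02,"wz":-0.138},{"x":2.27,"y":-2.18,"z":0.02,"wz":-0.138},{"x":2.45,"y":-1.99,"z":0.03,"wz":-0.139},{"x":2.63,"y":-1.78,"z":0.02,"wz":-0.138},{"x":2.78,"y":-1.57,"z":0.02,"wz":-0.138},{"x":2.91,"y":-1.34,"z":0.02,"wz":-0.138},{"x":3.02,"y":-1.09,"z":0.02,"wz":-0.139},{"x":3.12,"y":-0.85,"z":0.03,"wz":-0.138},{"x":3.19,"y":-0.58,"z":0.02,"wz":-0.138},{"x":3.25,"y":-0.32,"z":0.02,"wz":-0.138},{"x":3.27,"y":-0.05,"z":0.02,"wz":-0.138},{"x":3.28,"y":0.23,"z":0.03,"wz":-0.139}]
end [ 0.6  -0.04  0.4 ]
```

>>> step_arm --increments '[{"x":0.17,"y":-3.0,"wz":-0.138},{"x":0.43,"y":-3,"wz":-0.138},{"x":0.68,"y":-3.0,"wz":-0.138},{"x":0.9,"y":-2.9,"wz":-0.138},{"x":1.2,"y":-2.85,"wz":-0.138},{"x":1.4,"y":-2.75,"wz":-0.138},{"x":1.65,"y":-2.65,"wz":-0.138},{"x":1.85,"y":-2.5,"wz":-0.138},{"x":2.1,"y":-2.35,"wz":-0.138},{"x":2.25,"y":-2.2,"wz":-0.138},{"x":2.45,"y":-2.0,"wz":-0.138},{"x":2.6,"y":-1.8,"wz":-0.138},{"x":2.8,"y":-1.55,"wz":-0.138},{"x":2.9,"y":-1.35,"wz":-0.138},{"x":3.0,"y":-1.1,"wz":-0.138},{"x":3.1,"y":-0.85,"wz":-0.138},{"x":3.2,"y":-0.6,"wz":-0.138},{"x":3.25,"y":-0.3,"wz":-0.138},{"x":3.25,"wz":-0.138},{"x":3.3,"y":0.2,"wz":-0.138}]'

```text
invalid input at $.increments[0]: expected keys x, y, z, wx, wy, wz, gripper
```

>>> step_arm --increments '[{},{}]'

```text
invalid input at $.increments[0]: expected keys x, y, z, wx, wy, wz, gripper
```

```bash
python3 - <<'E'
from h import *
w=snap("wrist","w1.png"); s=env.observe(); print(s['position'],s['tool_rot'],w["K"]); polar([0.47,0.36,0.40],92,10)
E
```

```text
[ 0.22014011 -0.50398731  0.40436691] [[ 4.00258475e-01 -9.16402273e-01 -1.66356347e-04]
 [-9.16401889e-01 -4.00258463e-01  8.61099828e-04]
 [-8.55699376e-04 -1.92213233e-04 -9.99999615e-01]] [[320.32545638   0.         320.98028803]
 [  0.         320.32545638 202.93044365]
 [  0.           0.           1.        ]]
[{"x":-0.49,"y":-9.99,"z":0.05,"wy":0.001,"wz":-0.276},{"x":0.46,"y":-10.07,"z":0.04,"wz":-0.277},{"x":1.43,"y":-10.05,"z":0.05,"wz":-0.276},{"x":2.39,"y":-9.95,"z":0.04,"wz":-0.277},{"x":3.35,"y":-9.75,"z":0.05,"wz":-0.276},{"x":4.28,"y":-9.45,"z":0.04,"wz":-0.277},{"x":5.2,"y":-9.08,"z":0.05,"wz":-0.276},{"x":6.08,"y":-8.6,"z":0.04,"wz":-0.277},{"x":6.92,"y":-8.04,"z":0.04,"wz":-0.276},{"x":7.71,"y":-7.4,"z":0.05,"wz":-0.277}]
end [0.47 0.36 0.4 ]
```

View pics/w1.png

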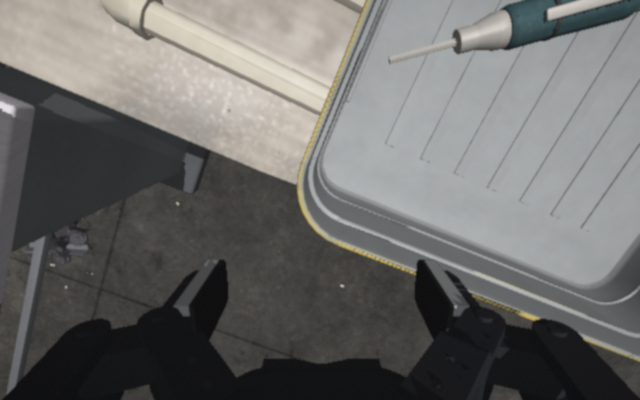

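All keys are needed in every row, so the arm didn't move. The picture shows the start view: the tray at right and the fingers at the bottom (3 viewed).

>>> step_arm --increments '[{"x":0.17,"y":-3.0,"z":0,"wx":0,"wy":0,"wz":-0.138,"gripper":8.5},{"x":0.43,"y":-3.0,"z":0,"wx":0,"wy":0,"wz":-0.138,"gripper":8.5},{"x":0.68,"y":-3.0,"z":0,"wx":0,"wy":0,"wz":-0.138,"gripper":8.5},{"x":0.9,"y":-2.9,"z":0,"wx":0,"wy":0,"wz":-0.138,"gripper":8.5},{"x":1.2,"y":-2.85,"z":0,"wx":0,"wy":0,"wz":-0.138,"gripper":8.5},{"x":1.4,"y":-2.75,"z":0,"wx":0,"wy":0,"wz":-0.138,"gripper":8.5},{"x":1.65,"y":-2.65,"z":0,"wx":0,"wy":0,"wz":-0.138,"gripper":8.5},{"x":1.85,"y":-2.5,"z":0,"wx":0,"wy":0,"wz":-0.138,"gripper":8.5},{"x":2.1,"y":-2.35,"z":0,"wx":0,"wy":0,"wz":-0.138,"gripper":8.5},{"x":2.25,"y":-2.2,"z":0,"wx":0,"wy":0,"wz":-0.138,"gripper":8.5},{"x":2.45,"y":-2.0,"z":0,"wx":0,"wy":0,"wz":-0.138,"gripper":8.5},{"x":2.6,"y":-1.8,"z":0,"wx":0,"wy":0,"wz":-0.138,"gripper":8.5},{"x":2.8,"y":-1.55,"z":0,"wx":0,"wy":0,"wz":-0.138,"gripper":8.5},{"x":2.9,"y":-1.35,"z":0,"wx":0,"wy":0,"wz":-0.138,"gripper":8.5},{"x":3.0,"y":-1.1,"z":0,"wx":0,"wy":0,"wz":-0.138,"gripper":8.5},{"x":3.1,"y":-0.85,"z":0,"wx":0,"wy":0,"wz":-0.138,"gripper":8.5},{"x":3.2,"y":-0.6,"z":0,"wx":0,"wy":0,"wz":-0.138,"gripper":8.5},{"x":3.25,"y":-0.3,"z":0,"wx":0,"wy":0,"wz":-0.138,"gripper":8.5},{"x":3.25,"y":0,"z":0,"wx":0,"wy":0,"wz":-0.138,"gripper":8.5},{"x":3.3,"y":0.2,"z":0,"wx":0,"wy":0,"wz":-0.138,"gripper":8.5}]'

```text
time_s: 2.2
position: [0.601, -0.0392, 0.4044]
tool_rot: [[-0.036, 0.999, -0.0], [0.999, 0.036, 0.0], [0.0, -0.0, -1.0]]
ft_force: [0.1, -1.1, 0.2]
grip_width: 0.0852
```

>>> step_arm --increments '[{"x":0,"y":0,"z":0,"wx":0,"wy":0,"wz":0,"gripper":8.5},{"x":0,"y":0,"z":0,"wx":0,"wy":0,"wz":0,"gripper":8.5}]'

```text
time_s: 2.4
position: [0.6008, -0.0401, 0.4045]
tool_rot: [[-0.03, 1.0, -0.0], [1.0, 0.03, -0.0], [-0.0, -0.0, -1.0]]
ft_force: [-0.6, -0.3, -0.3]
grip_width: 0.0854
```

```bash
python3 - <<'E'
from h import *
w=snap("wrist","w2.png"); s=env.observe(); print(s['position'],s['tool_rot'])
E
```

```text
[ 0.60071353 -0.04082221  0.40453293] [[-2.87243620e-02  9.99587287e-01 -4.07964311e-04]
 [ 9.99587346e-01  2.87242691e-02 -2.31836703e-04]
 [-2.20022545e-04 -4.14455325e-04 -9.99999890e-01]]
```

View pics/w2.png

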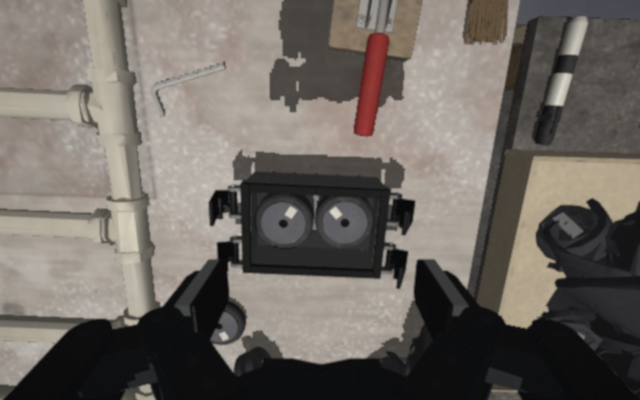

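Wrist view (4 viewed): the case is dark, about (242–390, 180–275), with two wheels inside. The clips are at its left and right ends and the table is light. I'll take a second view offset by 6 cm, then a crop.

>>> step_arm --increments '[{"x":2,"y":-2,"z":0,"wx":0,"wy":0,"wz":0,"gripper":8.5},{"x":3,"y":-3,"z":0,"wx":0,"wy":0,"wz":0,"gripper":8.5},{"x":1,"y":-1,"z":0,"wx":0,"wy":0,"wz":0,"gripper":8.5},{"x":0,"y":0,"z":0,"wx":0,"wy":0,"wz":0,"gripper":8.5},{"x":0,"y":0,"z":0,"wx":0,"wy":0,"wz":0,"gripper":8.5},{"x":0,"y":0,"z":0,"wx":0,"wy":0,"wz":0,"gripper":8.5}]'

```text
time_s: 3.05
position: [0.5398, 0.0166, 0.4045]
tool_rot: [[-0.029, 1.0, 0.0], [1.0, 0.029, -0.0], [-0.0, 0.0, -1.0]]
ft_force: [-1.2, 0.0, -0.8]
grip_width: 0.0849
```

```bash
python3 - <<'E'
from h import *
w=snap("wrist","w3.png"); v=load("w2.png")
c0=plane(v,[[316,228]],0.065)
u=proj(w,c0)[0].astype(int)
print(env.observe()['position'],u)
A=v["color"][165:285,200:420]; x0,y0=u[0]-112,u[1]-65
B=w["color"][max(y0,0):y0+125,x0:x0+220]
print("B origin",x0,max(y0,0))
g=lambda a: cv2.resize(np.clip(a.astype(float)*1.8,0,255).astype(np.uint8),None,fx=3.6,fy=2.4*1.5/1.5 if 0 else 2.4)
cv2.imwrite("pics/c1.png",np.vstack([g(A),g(B)]))
E
```

```text
[0.53971819 0.0166995  0.40446974] [262 278]
B origin 150 213
```

View pics/c1.png

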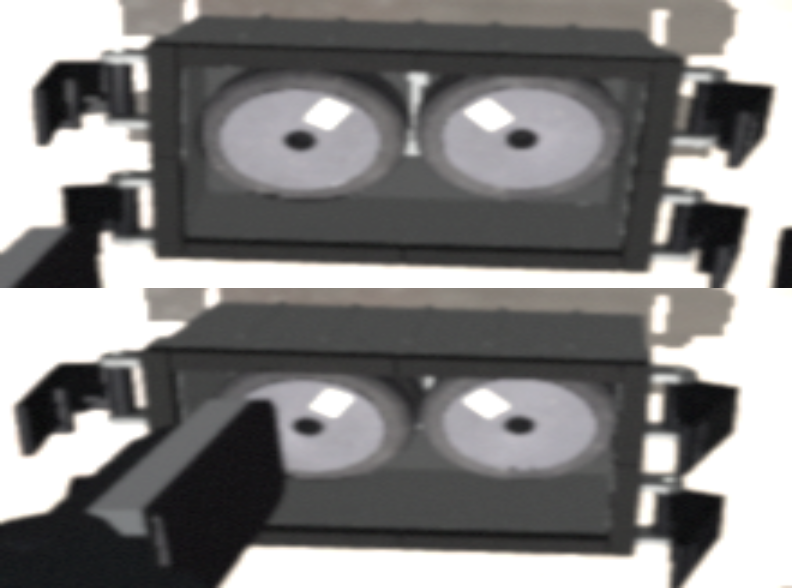

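Crop (5 viewed): rim corners in w2 are about (242,184), (389,189), (380,277), (244,271). The bottom and right/left silhouettes are sharp against the light table, so I'll fit subpixel edge lines in both views.

```bash
cat > edge.py <<'E'
from h import *
def cross(prof,th):
    i=np.where((prof[:-1]<th)!=(prof[1:]<th))[0]
    return [k+(th-prof[k])/(prof[k+1]-prof[k]) for k in i]
def fit(d,rng,lo,hi,vert,first=True,th=None):
    """edge line; vert: scan along u for rows rng; else scan along v for cols rng"""
    g=cv2.GaussianBlur(cv2.cvtColor(d["color"],cv2.COLOR_BGR2GRAY),(3,3),0).astype(float); pts=[]
    for r in rng:
        p=g[r,lo:hi] if vert else g[lo:hi,r]
        t=th if th else (p.min()+p.max())/2
        c=cross(p,t)
        if c: k=lo+(c[0] if first else c[-1]); pts.append((k,r) if vert else (r,k))
    pts=np.array(pts,np.float32); vx,vy,x,y=cv2.fitLine(pts,cv2.DIST_HUBER,0,.01,.01).ravel()
    n=np.array([-vy,vx]); res=(pts-[x,y])@n
    print(len(pts),"rms",res.std().round(2)); return np.array([n[0],n[1],-(n@[x,y])])
def X(a,b): p=np.cross(a,b); return p[:2]/p[2]
E
python3 - <<'E'
from edge import *
v=load("w2.png");w=load("w3.png")
f=fit(v,range(260,372),262,288,False)
l=fit(v,range(221,236),232,252,True); r=fit(v,range(229,240),374,396,True,first=False)
f2=fit(w,range(240,315),312,336,False); r2=fit(w,range(272,285),315,340,True,first=False)
c=[X(f,l),X(f,r)]; print("far corners",c)
print("z62 far left(-y)/right(+y)",plane(v,c,0.062))
print("w3 corner",X(f2,r2),plane(w,X(f2,r2),.062)); print("tri",tri(v,X(f,r),w,X(f2,r2)))
for d in(v,w): 
    print(cv2.cvtColor(d["color"],cv2.COLOR_BGR2GRAY)[(170 if d is v else 225):(200 if d is v else 255),316 if d is v else 262])
E
```

```text
112 rms 0.07
15 rms 1.17
11 rms 0.1
75 rms 0.08
13 rms 0.94
far corners [array([251.6229, 272.5671], dtype=float32), array([378.5092 , 278.07336], dtype=float32)]
z62 far left(-y)/right(+y) [[ 0.70294679 -0.11232057  0.062     ]
 [ 0.70556351  0.02678315  0.062     ]]
w3 corner [338.18265 324.6599 ] [[0.70676379 0.04164921 0.062     ]]
tri [[0.73268728 0.04027272 0.02260091]]
[ 74  73  67  55  45  41  41  42  41  41  41  43  44  43  40  33  21  22
  26  30  29  30  30  31  49  87 117 129 131 127]
[43 42 43 42 42 42 42 42 43 45 46 43 42 42 39 30 18 20 27 31 31 32 32 31
 29 28 27 27 28 26]
```

```bash
python3 - <<'E'
from edge import *
np.set_printoptions(linewidth=250)
v=load("w2.png");w=load("w3.png")
g=lambda d:cv2.cvtColor(d["color"],cv2.COLOR_BGR2GRAY)
print("L");print(g(v)[216:272:4,236:256]);print("R");print(g(v)[224:276:4,372:394]);print("R3");print(g(w)[260:322:4,318:342])
E
```

```text
L
[[114 115 115 110  92  61  38  32  31  31  29  31  28  28  39  44  39  37  31  30]
 [ 93  80  78  75  62  45  33  31  30  32  30  31  29  27  35  41  38  35  29  30]
 [145 142 142 139 123  87  47  31  30  31  31  30  28  27  37  42  38  35  30  31]
 [173 172 171 167 148 106  55  30  30  31  31  31  29  33  48  52  42  37  35  32]
 [172 174 174 172 153 109  57  33  31  30  32  31  29  26  31  36  38  37  37  37]
 [ 82  79  82  84  81  65  41  33  30  31  32  32  29  25  24  29  36  37  38  38]
 [108 109 110 109 106  83  50  34  32  31  32  32  30  25  22  30  35  38  38  37]
 [ 32  42  87 134 153 127  75  39  30  30  31  31  30  25  23  31  37  38  37  37]
 [ 26  37  85 137 158 130  76  39  32  31  31  31  30  26  24  30  38  39  37  39]
 [ 25  27  73 132 159 138  89  45  32  31  30  30  30  28  24  33  38  38  39  41]
 [ 23  27  68 124 151 132  85  44  33  31  31  31  30  27  24  31  38  39  40  40]
 [ 21  18  33  64  80  70  49  34  30  30  30  30  29  25  25  30  36  40  41  41]
 [ 72  75  76  76  74  66  51  35  31  30  30  30  30  27  22  19  18  20  19  20]
 [153 156 157 156 1
[... 2138 characters left out ...]
0 158]
 [ 43  47  45  36  31  31  32  32  34  54  92 116 121 119 115 111 105  89  69  57  50  62  93 116]
 [ 40  35  32  32  32  32  32  31  39  75 125 155 154 121  66  30  25  22  14  11  10  11   9  12]
 [ 41  34  31  30  32  32  31  33  50  94 137 158 153 116  59  25  25  22  12   8  10  10   7  10]
 [ 42  39  32  31  31  32  30  32  57 109 148 161 144 101  49  27  26  20  16  10   9  12   9   9]
 [ 44  40  34  31  32  32  32  33  41  58  70  72  59  37  25  25  25  22  19  14  11  10   9   9]
 [ 17  26  29  31  31  31  31  31  36  44  50  52  50  46  41  38  37  29  21  13  11   9   9   9]
 [ 26  27  29  31  30  32  31  48  90 130 148 151 150 149 145 139 130 100  55  22  18  16  16  16]]
```

```bash
python3 - <<'E'
from edge import *
v=load("w2.png");w=load("w3.png")
def ln(vs,us):
    vx,vy,x,y=cv2.fitLine(np.float32(np.c_[us,vs]),cv2.DIST_HUBER,0,.01,.01).ravel(); n=np.array([-vy,vx]); return np.array([*n,-(n@[x,y])])
l=ln([224,228,232,244,248,252,256,268],[240.8,241.2,241.3,241.6,241.65,241.9,241.8,241.85])
r=ln([232,236,240,252,256,260,264],[385.1,384.4,384.3,382.65,382.4,381.8,381.45])
r2=ln([260,264,276,280,284,288,300,304,308,320],[329.6,329.5,328.7,328.5,328.3,328.2,327.4,327,326.75,326.1])
f=fit(v,range(260,372),262,288,False); f2=fit(w,range(240,315),312,336,False)
c=[X(f,l),X(f,r)]; P=plane(v,c,.062); print(P, np.linalg.norm(P[1]-P[0]))
print("w3",plane(w,X(f2,r2),.062)); print("tri",tri(v,X(f,r),w,X(f2,r2)))
# near edge: where profile drops 40->20 
n=fit(v,range(265,365),180,192,False,th=32); n2=fit(w,range(225,315),236,246,False,th=30)
N=plane(v,[X(n,l),X(n,r)],.062);print("near",N); print("near w3",plane(w,X(n2,r2),.062))
e=np.mean(np.vstack([P,N]),0); d=P[1]-P[0]; print("centre",e,"yaw",np.degrees(np.arctan2(-d[0],d[1])))
d=N[1]-N[0]; print("yaw near",np.degrees(np.arctan2(-d[0],d[1])))
# side/far line yaw from side edges
q=plane(v,[[l@[0,0,0] if 0 else -(l[1]*s+l[2])/l[0],s] for s in(225,270)],.062);d=q[1]-q[0];print("yaw l",np.degrees(np.arctan2(d[1],d[0])))
q=plane(v,[[-(r[1]*s+r[2])/r[0],s] for s in(230,270)],.062);d=q[1]-q[0];print("yaw r",np.degrees(np.arctan2(d[1],d[0])))
print("clips' scene px of pins"); polar([0.47,0.36,0.40],90,10)
E
```

```text
112 rms 0.07
75 rms 0.08
[[ 0.70275283 -0.1226313   0.062     ]
 [ 0.70559039  0.02821024  0.062     ]] 0.15086822310543338
w3 [[0.70649236 0.02741918 0.062     ]]
tri [[0.70306032 0.02723609 0.06641377]]
100 rms 0.1
90 rms 0.09
near [[ 0.60112126 -0.12041595  0.062     ]
 [ 0.60399234  0.02997657  0.062     ]]
near w3 [[0.60426278 0.02924422 0.062     ]]
centre [ 0.6533642  -0.04621511  0.062     ] yaw -1.0776944036193101
yaw near -1.0936779755142891
yaw l -1.248700594056666
yaw r -0.9959880488921811
clips' scene px of pins
[{"x":3.39,"y":0.41,"z":0.04,"wz":0.003},{"x":3.45,"y":0.18,"z":0.05,"wz":0.003},{"x":3.48,"y":-0.05,"z":0.04,"wz":0.003},{"x":3.5,"y":-0.28,"z":0.05,"wz":0.002},{"x":3.51,"y":-0.52,"z":0.04,"wz":0.003},{"x":3.5,"y":-0.75,"z":0.05,"wz":0.003},{"x":3.47,"y":-1,"z":0.04,"wz":0.003},{"x":3.43,"y":-1.23,"z":0.04,"wz":0.003},{"x":3.36,"y":-1.48,"z":0.05,"wz":0.003},{"x":3.29,"y":-1.71,"z":0.04,"wz":0.003}]
end [0.47 0.36 0.4 ]
```

Case centre is (0.6534, −0.0462), yaw −1.1°. Measured size is 151×101.6 mm (150×100 expected) and the triangulated height 66 mm (62 expected), so it agrees. Next is the lid.

>>> step_arm --increments '[{"x":4.3,"y":-0.8,"z":0,"wx":0,"wy":0,"wz":0,"gripper":8.5},{"x":4.3,"y":-0.8,"z":0,"wx":0,"wy":0,"wz":0,"gripper":8.5},{"x":4.3,"y":-0.8,"z":0,"wx":0,"wy":0,"wz":0,"gripper":8.5},{"x":4.3,"y":-0.8,"z":0,"wx":0,"wy":0,"wz":0,"gripper":8.5},{"x":4.3,"y":-0.8,"z":0,"wx":0,"wy":0,"wz":0,"gripper":8.5},{"x":4.3,"y":-0.8,"z":0,"wx":0,"wy":0,"wz":0,"gripper":8.5},{"x":4.3,"y":-0.8,"z":0,"wx":0,"wy":0,"wz":0,"gripper":8.5},{"x":4.3,"y":-0.8,"z":0,"wx":0,"wy":0,"wz":0,"gripper":8.5},{"x":0,"y":0,"z":0,"wx":0,"wy":0,"wz":0,"gripper":8.5},{"x":0,"y":0,"z":0,"wx":0,"wy":0,"wz":0,"gripper":8.5},{"x":0,"y":0,"z":0,"wx":0,"wy":0,"wz":0,"gripper":8.5}]'

```text
time_s: 4.2
position: [0.4654, 0.3588, 0.4045]
tool_rot: [[-0.029, 1.0, -0.0], [1.0, 0.029, -0.0], [-0.0, -0.0, -1.0]]
ft_force: [0.3, -0.1, 0.7]
grip_width: 0.0849
```

```bash
python3 - <<'E'
from h import *
w=snap("wrist","w4.png"); s=env.observe(); print(s['position'],s['tool_rot'])
E
```

```text
[0.4653669  0.35854965 0.40461268] [[-2.83788019e-02  9.99597235e-01 -1.07422102e-04]
 [ 9.99597198e-01  2.83787691e-02 -2.95878558e-04]
 [-2.92710881e-04 -1.15775511e-04 -9.99999950e-01]]
```

>>> step_arm --increments '[{"x":2,"y":0,"z":0,"wx":0,"wy":0,"wz":0,"gripper":8.5},{"x":3,"y":0,"z":0,"wx":0,"wy":0,"wz":0,"gripper":8.5},{"x":1,"y":0,"z":0,"wx":0,"wy":0,"wz":0,"gripper":8.5},{"x":0,"y":0,"z":0,"wx":0,"wy":0,"wz":0,"gripper":8.5},{"x":0,"y":0,"z":0,"wx":0,"wy":0,"wz":0,"gripper":8.5},{"x":0,"y":0,"z":0,"wx":0,"wy":0,"wz":0,"gripper":8.5}]'

```text
time_s: 4.85
position: [0.4631, 0.4185, 0.4049]
tool_rot: [[-0.029, 1.0, 0.0], [1.0, 0.029, -0.0], [-0.0, 0.0, -1.0]]
ft_force: [-0.3, 0.1, -0.4]
grip_width: 0.0852
```

```bash
python3 - <<'E'
from h import *
w=snap("wrist","w5.png"); v=load("w4.png"); s=env.observe(); print(s['position'],s['tool_rot'])
a=[np.clip(x["color"][80:380].astype(float)*1.6,0,255).astype(np.uint8) for x in(v,w)]
cv2.imwrite("pics/l1.png",np.vstack(a))
E
```

```text
[0.46305017 0.41863966 0.40495644] [[-2.90357056e-02  9.99578365e-01  1.43075913e-04]
 [ 9.99578367e-01  2.90357229e-02 -1.19799622e-04]
 [-1.23903423e-04  1.39537121e-04 -9.99999983e-01]]
```

View pics/l1.png

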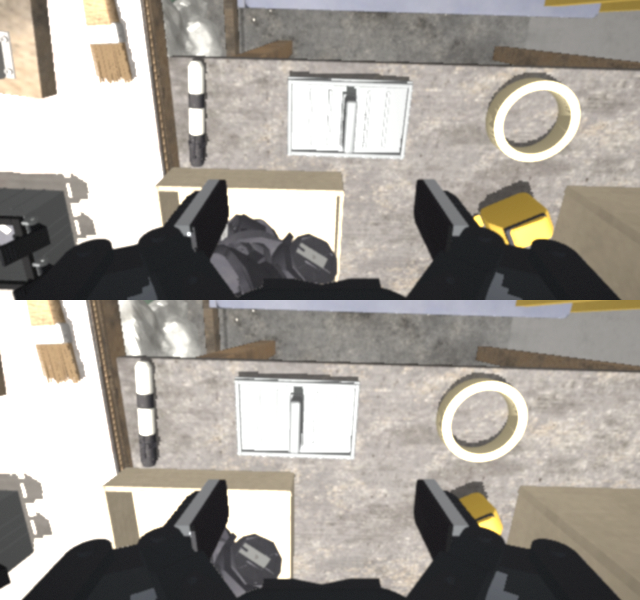

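Pictures (6 viewed): the lid is at about (290–410, 155–238) in w4 and (237–357, 157–238) in w5. Its bar runs vertically at u≈349 and u≈295. The tray is ~2 cm beyond the lid, and the marker is to its left.

```bash
python3 - <<'E'
from edge import *
np.set_printoptions(linewidth=250)
for fn,(u0,u1,v0,v1),ub in(("w4.png",(272,428,140,252),349),("w5.png",(220,374,142,252),295)):
    d=load(fn); g=cv2.cvtColor(d["color"],cv2.COLOR_BGR2GRAY); c=g[v0:v1,u0:u1]
    t,m=cv2.threshold(cv2.GaussianBlur(c,(3,3),0),0,255,cv2.THRESH_OTSU)
    m=cv2.morphologyEx(m,cv2.MORPH_CLOSE,np.ones((3,3)))
    cs=max(cv2.findContours(m,0,1)[0],key=cv2.contourArea); h=cv2.convexHull(cs)
    q=cv2.approxPolyDP(h,6,True)[:,0]+[u0,v0]; print(fn,t,cv2.contourArea(cs),q.tolist(),(np.array(cv2.boxPoints(cv2.minAreaRect(cs)))+[u0,v0]).round(1).tolist())
    print("col",g[v0:v1,ub-30]); print("row",g[195,u0:u1])
E
```

```text
w4.png 136.0 8775.0 [[411, 166], [403, 238], [288, 235], [288, 161]] [[285.3, 235.2], [288.0, 159.8], [411.3, 164.3], [408.6, 239.6]]
col [ 65  86 105 112 113 112 112 111 112 113 116 118 113  92  67  57  59  68  71  72  97 135 159 166 160 161 168 171 171 171 172 172 171 171 171 171 171 171 171 172 171 171 172 171 171 171 172 171 171 171 172 172 172 172 172 173 171 172 172 172 172 172
 172 172 172 173 173 172 173 172 173 174 173 173 173 173 173 173 173 173 173 173 173 174 173 174 173 173 174 164 129  98 123 153 162 156 136 118 115 119 124 124 121 118 118 115 111 108 107 109 109 103]
row [113 115 118 118 116 117 118 119 121 124 127 128 127 125 123 131 150 162 154 141 152 170 175 175 176 175 175 175 174 174 174 174 174 174 173 171 163 168 174 166 163 171 172 172 172 172 172 173 172 171 171 171 171 170 166 152 158 168 162 159 167 170
 169 169 169 169 169 169 164 146 133 113  78  84 118 146 163 168 168 167 165 159 145 132 145 161 166 165 166 166 166 162 150 135 146 161 163 163 164 164 164 163 164 163 163 163 163 163 163 162 161 158 146 150 163 163 161 161 161 160 161 161 160 160
 160 160 
[... 625 characters left out ...]
155 165 163 151 138 130 126 125 125 127 126 124 120 116 113 113 114 111 105]
row [120 117 115 117 121 123 122 121 122 123 125 128 130 131 131 132 147 165 167 145 135 157 171 174 174 174 174 174 174 174 174 175 175 175 175 174 172 166 167 169 171 174 176 176 175 176 175 176 176 175 176 176 176 175 175 171 160 161 167 170 174 175
 176 175 176 175 176 176 170 151 139 152 165 171 175 179 181 174 155 125  90  69  80 120 158 174 177 177 177 177 177 177 173 164 166 173 165 163 174 177 177 177 177 177 177 178 178 177 177 177 178 177 177 180 176 162 162 174 177 177 177 178 178 178
 178 178 178 178 178 179 178 174 158 148 162 169 155 133 121 123 125 125 125 124 125 125 127 128 129 128 126 121 119 120]
```

```bash
python3 - <<'E'
from edge import *
L={}
for fn,(a,b),nr,fr,lu,ru in(("w4.png",(298,398),(152,166),(232,241),(284,290),(402,412)),("w5.png",(246,346),(153,166),(232,242),(234,240),(348,360))):
    d=load(fn); g=cv2.GaussianBlur(cv2.cvtColor(d["color"],cv2.COLOR_BGR2GRAY),(3,3),0).astype(float)
    cols=[c for c in range(a,b) if abs(c-(349 if fn=="w4.png" else 297))>14]
    # near edge: strongest rising gradient; far: strongest falling; sub-pixel by parabola
    def grad(rng,lo,hi,vert,sgn):
        pts=[]
        for r in rng:
            p=g[r,lo:hi] if vert else g[lo:hi,r]; q=sgn*np.gradient(p); k=int(np.argmax(q[1:-1]))+1
            den=q[k-1]-2*q[k]+q[k+1]; k2=lo+k+(0.5*(q[k-1]-q[k+1])/den if den else 0)
            pts.append((k2,r) if vert else (r,k2))
        vx,vy,x,y=cv2.fitLine(np.float32(pts),cv2.DIST_HUBER,0,.01,.01).ravel(); n=np.array([-vy,vx]); res=(np.array(pts)-[x,y])@n
        print(fn,"med|res|",np.median(abs(res)).round(2)); return np.array([*n,-(n@[x,y])])
    N=grad(cols,*nr,False,1);F=grad(cols,*fr,False,-1);l=grad(range(172,228),*lu,True,1);r=grad(range(172,228),*ru,True,-1)
    L[fn]=np.array([X(N,l),X(N,r),X(F,r),X(F,l)])
    print(L[fn].round(1).tolist())
v,w=load("w4.png"),load("w5.png")
T=tri(v,L["w4.png"],w,L["w5.png"]); print("tri",T.round(4).tolist())
for z in (T[:,2].mean(),0.018):
  for d,k in((v,"w4.png"),(w,"w5.png")):
    P=plane(d,L[k],z); c=P.mean(0); e=(P[1]+P[2]-P[0]-P[3]); f=P[2]+P[3]-P[0]-P[1]
    print(k,"c",c.round(4),"yaw",np.degrees(np.arctan2(-e[0],e[1])).round(2),np.degrees(np.arctan2(f[1],f[0])).round(2),"size",np.linalg.norm(e)/2,np.linalg.norm(f)/2)
E
```

```text
w4.png med|res| 0.22
w4.png med|res| 0.13
w4.png med|res| 0.06
w4.png med|res| 0.55
[[288.3999938964844, 159.6999969482422], [411.0, 164.10000610351562], [403.6000061035156, 238.8000030517578], [286.8999938964844, 234.6999969482422]]
w5.png med|res| 0.56
w5.png med|res| 0.09
w5.png med|res| 0.07
w5.png med|res| 1.33
[[234.10000610351562, 159.3000030517578], [361.3999938964844, 164.89999389648438], [347.0, 238.6999969482422], [237.60000610351562, 234.8000030517578]]
tri [[0.4485, 0.3229, 0.0237], [0.456, 0.4678, -0.0103], [0.5232, 0.4484, 0.0608], [0.5418, 0.32, 0.0145]]
w4.png c [0.4944 0.3904 0.0222] yaw -0.49 -0.26 size 0.13730210062355808 0.08953809515087312
w5.png c [0.4943 0.3901 0.0222] yaw -0.72 -3.76 size 0.13564135184296186 0.08980518060298606
w4.png c [0.4957 0.3908 0.018 ] yaw -0.49 -0.26 size 0.13892290546274172 0.09059506206727655
w5.png c [0.4955 0.3898 0.018 ] yaw -0.72 -3.76 size 0.13724076503888682 0.09086411719545784
```

Sizes come out a little small because the right edge is contaminated, so the height is uncertain by about 1 cm. The centre is about (0.495, 0.390). I'll move above it and take a closer look for the height.

>>> step_arm --increments '[{"x":-1.5,"y":1.6,"z":4,"wx":0,"wy":0,"wz":0,"gripper":8.5},{"x":-1.4,"y":1.5,"z":4,"wx":0,"wy":0,"wz":0,"gripper":8.5},{"x":0,"y":0,"z":2,"wx":0,"wy":0,"wz":0,"gripper":8.5},{"x":0,"y":0,"z":0,"wx":0,"wy":0,"wz":0,"gripper":8.5},{"x":0,"y":0,"z":0,"wx":0,"wy":0,"wz":0,"gripper":8.5},{"x":0,"y":0,"z":0,"wx":0,"wy":0,"wz":0,"gripper":8.5}]'

```text
time_s: 5.5
position: [0.4946, 0.3918, 0.3067]
tool_rot: [[-0.031, 1.0, 0.003], [1.0, 0.031, 0.002], [0.001, 0.003, -1.0]]
ft_force: [-0.7, -0.1, 0.6]
grip_width: 0.0851
```

```bash
python3 - <<'E'
from h import *
w=snap("wrist","w6.png"); s=env.observe(); print(s['position'])
cv2.imwrite("pics/w6b.png",np.clip(w["color"].astype(float)*1.3,0,255).astype(np.uint8))
E
```

```text
[0.49452037 0.39181025 0.306631  ]
```

View pics/w6b.png

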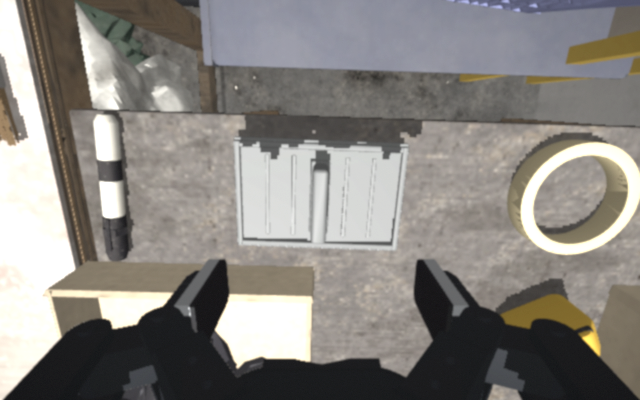

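Lid (7 viewed): rim corners are about (236,140), (407,147), (395,249), (240,244), and the bar top runs from (320,168) to (318,242). Next I'll refine these corners with edges.

```bash
python3 - <<'E'
from edge import *
np.set_printoptions(linewidth=260)
d=load("w6.png");g=cv2.cvtColor(d["color"],cv2.COLOR_BGR2GRAY)
for r in(170,195,220): print(r,"L232",g[r,228:250],"R390",g[r,390:412],"bar305",g[r,305:338])
for c in(260,285,350,375): print(c,"N134",g[134:158,c],"F236",g[236:256,c])
P=np.array([[235.5,140],[407.5,147],[396,249],[240,244.5]])
for z in(-.01,0,.01,.018):
    q=plane(d,P,z); s=[np.linalg.norm(q[i]-q[(i+1)%4])for i in range(4)]; print(z,np.round(s,4),q.mean(0).round(4))
E
```

```text
170 L232 [127 124 122 119 117 117 126 144 161 168 164 141 116 134 162 169 170 170 169 170 170 170] R390 [164 163 164 163 164 163 163 163 155 131 117 139 160 163 156 144 131 123 121 121 120 117] bar305 [166 166 167 166 159 134 118 115  96  88  94  99 101 101 100  99  98  97  96  94  88  79  68  73 103 141 162 166 167 166 167 167 166]
195 L232 [127 125 125 124 123 124 125 132 147 162 169 163 138 119 139 163 170 170 170 169 171 170] R390 [164 164 164 164 163 157 133 116 138 161 165 156 144 128 117 116 118 119 120 122 123 124] bar305 [169 169 169 163 145 129 119 118 132 148 162 170 172 173 174 176 176 174 168 156 138 116  95 106 142 163 168 168 167 168 168 168 167]
220 L232 [117 113 110 109 110 113 114 118 126 144 159 169 162 136 117 140 166 171 172 172 172 172] R390 [165 158 127  89  94 132 160 166 158 149 140 134 129 126 123 121 119 118 117 117 117 119] bar305 [170 169 166 154 136 122 118 129 148 166 175 178 177 175 173 170 166 161 149 132 115 117 132 152 164 168 168 168 168 167 167 168 167]
260 N134 [ 60  60  58  61  67  70  68  72  80  87  88  88  88 102 120 129 131 136 153 166 169 1
[... 217 characters left out ...]
63 130  85  73 103 141 162 166 164 151 131 120 117 119 125 126 126 123 122]
350 N134 [ 59  58  59  59  59  59  60  65  69  70  73  91 118 142 158 162 154 155 162 165 165 165 164 158] F236 [168 168 168 167 159 126  85  90 125 151 161 161 159 145 128 123 127 131 132 128]
375 N134 [ 56  59  59  59  58  60  60  62  65  70  71  80 110 141 157 162 161 154 155 161 164 165 164 160] F236 [166 167 167 166 158 126  84  70  94 129 153 159 155 143 131 125 125 128 129 128]
-0.01 [0.1523 0.0993 0.1525 0.1006] [ 0.5031  0.3921 -0.01  ]
0 [0.147  0.0958 0.1471 0.097 ] [ 0.5002  0.392  -0.    ]
0.01 [0.1417 0.0923 0.1418 0.0935] [0.4973 0.3919 0.01  ]
0.018 [0.1374 0.0896 0.1376 0.0907] [0.495  0.3919 0.018 ]
```

```bash
python3 - <<'E'
from edge import *
a=load("s0.png");d=load("w6.png")
c=a["color"][240:325,180:290]; cv2.imwrite("pics/sc.png",cv2.resize(c,None,fx=7,fy=7,interpolation=cv2.INTER_CUBIC))
S=np.array([[211,312],[194,284],[259,254],[275,281]])  # near+y, far+y, far-y, near-y
Wc=np.array([[407.5,147],[396,250],[240,245],[236,141.5]])
print(tri(a,S,d,Wc).round(4))
E
```

```text
[[ 0.4513  0.462   0.0158]
 [ 0.5426  0.4608  0.0076]
 [ 0.553   0.3073 -0.0125]
 [ 0.4515  0.3205  0.0078]]
```

View pics/sc.png

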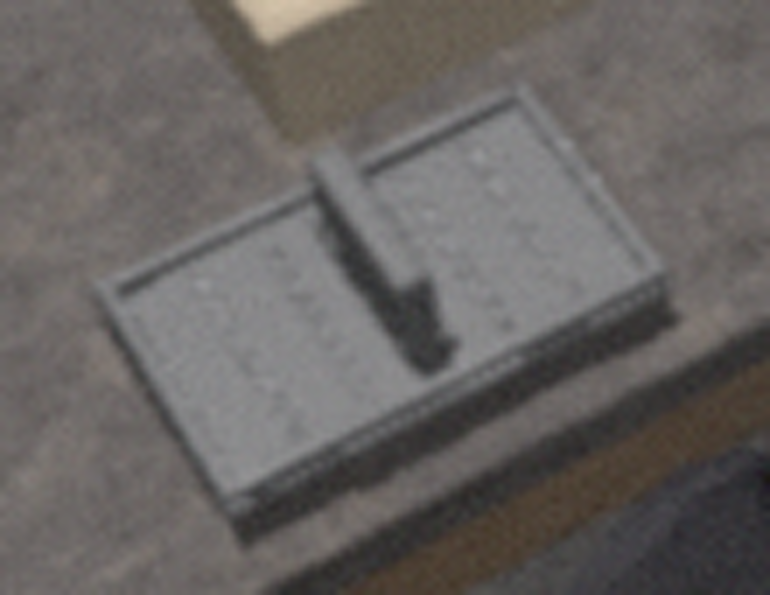

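Scene crop (8 viewed): rim corners are (212.9,311), (194.9,280.7), (254.6,252.9) and (274.7,278.9). Bar top ends are (226.9,262.6) and (238.3,280.4).

```bash
python3 - <<'E'
from edge import *
a=load("s0.png");d=load("w6.png")
S=np.array([[212.9,311],[194.9,280.7],[254.6,252.9],[274.7,278.9],[226.9,262.6],[238.3,280.4]])
Wc=np.array([[407.5,147.2],[396,250],[240,245],[236,142],[317.5,242],[320,169]])
T=tri(a,S,d,Wc);print(T.round(4)); c=T[:4].mean(0); print(c)
z=c[2]; q=plane(d,Wc[:4],z); e=q[0]+q[1]-q[2]-q[3]; print(np.degrees(np.arctan2(-e[0],e[1])), q.mean(0)); print(plane(d,Wc[4:],z+.028))
E
```

```text
[[0.4497 0.4592 0.019 ]
 [0.5372 0.4579 0.0213]
 [0.5457 0.3176 0.0059]
 [0.4509 0.3214 0.0155]
 [0.5223 0.3895 0.0449]
 [0.465  0.3917 0.0477]]
[0.49587641 0.38902292 0.01541994]
-0.16127622421604548 [0.49651015 0.39201977 0.01541994]
[[0.52407872 0.39089823 0.04341994]
 [0.46552664 0.39117175 0.04341994]]
```

Lid rim is at z≈16–18 mm and the bar top at ≈46 mm, so it lies at table level as the text says. Centre is (0.495, 0.391), yaw ≈ −0.3°. Now I'll lower and grasp.

>>> step_arm --increments '[{"x":-0.1,"y":0,"z":2.6,"wx":0,"wy":0,"wz":0.035,"gripper":8.5},{"x":0,"y":0,"z":3,"wx":0,"wy":0,"wz":0,"gripper":8.5},{"x":0,"y":0,"z":3,"wx":0,"wy":0,"wz":0,"gripper":8.5},{"x":0,"y":0,"z":1.5,"wx":0,"wy":0,"wz":0,"gripper":8.5},{"x":0,"y":0,"z":0.9,"wx":0,"wy":0,"wz":0,"gripper":8.5},{"x":0,"y":0,"z":0,"wx":0,"wy":0,"wz":0,"gripper":8.5},{"x":0,"y":0,"z":0,"wx":0,"wy":0,"wz":0,"gripper":8.5}]'

```text
time_s: 6.25
position: [0.4949, 0.3908, 0.196]
tool_rot: [[0.005, 1.0, 0.002], [1.0, -0.005, 0.001], [0.001, 0.002, -1.0]]
ft_force: [0.9, 0.3, 0.8]
grip_width: 0.0853
```

>>> step_arm --increments '[{"x":0,"y":0,"z":0,"wx":0,"wy":0,"wz":0,"gripper":0.5},{"x":0,"y":0,"z":0,"wx":0,"wy":0,"wz":0,"gripper":0.5},{"x":0,"y":0,"z":0,"wx":0,"wy":0,"wz":0,"gripper":0.5},{"x":0,"y":0,"z":0,"wx":0,"wy":0,"wz":0,"gripper":0.5},{"x":0,"y":0,"z":0,"wx":0,"wy":0,"wz":0,"gripper":0.5},{"x":0,"y":0,"z":0,"wx":0,"wy":0,"wz":0,"gripper":0.5},{"x":0,"y":0,"z":0,"wx":0,"wy":0,"wz":0,"gripper":0.5},{"x":0,"y":0,"z":0,"wx":0,"wy":0,"wz":0,"gripper":0.5}]' --newtons 50

```text
time_s: 7.05
position: [0.4947, 0.3906, 0.1949]
tool_rot: [[0.005, 1.0, 0.0], [1.0, -0.005, 0.0], [0.0, 0.0, -1.0]]
ft_force: [-0.5, -1.1, 3.8]
grip_width: 0.011
```

>>> step_arm --increments '[{"x":0,"y":0,"z":-1,"wx":0,"wy":0,"wz":0,"gripper":0.5},{"x":0,"y":0,"z":-3,"wx":0,"wy":0,"wz":0.014,"gripper":0.5},{"x":0,"y":0,"z":-4,"wx":0,"wy":0,"wz":0,"gripper":0.5},{"x":0,"y":0,"z":-4,"wx":0,"wy":0,"wz":0,"gripper":0.5},{"x":0,"y":0,"z":-4,"wx":0,"wy":0,"wz":0,"gripper":0.5},{"x":0,"y":0,"z":-3,"wx":0,"wy":0,"wz":0,"gripper":0.5},{"x":-3,"y":0,"z":-1,"wx":0,"wy":0,"wz":0,"gripper":0.5},{"x":-4,"y":0,"z":0,"wx":0,"wy":0,"wz":0,"gripper":0.5},{"x":-4,"y":0,"z":0,"wx":0,"wy":0,"wz":0,"gripper":0.5},{"x":-4,"y":0,"z":0,"wx":0,"wy":0,"wz":0,"gripper":0.5},{"x":-4,"y":0,"z":0,"wx":0,"wy":0,"wz":0,"gripper":0.5},{"x":-4,"y":1,"z":0,"wx":0,"wy":0,"wz":0,"gripper":0.5},{"x":-4,"y":2,"z":0,"wx":0,"wy":0,"wz":0,"gripper":0.5},{"x":-4,"y":2,"z":0,"wx":0,"wy":0,"wz":0,"gripper":0.5},{"x":-4,"y":2,"z":0,"wx":0,"wy":0,"wz":0,"gripper":0.5},{"x":-3,"y":3,"z":0,"wx":0,"wy":0,"wz":0,"gripper":0.5},{"x":-2,"y":3,"z":0,"wx":0,"wy":0,"wz":0,"gripper":0.5},{"x":0,"y":0,"z":0,"wx":0,"wy":0,"wz":0,"gripper":0.5},{"x":0,"y":0,"z":0,"wx":0,"wy":0,"wz":0,"gripper":0.5},{"x":0,"y":0,"z":0,"wx":0,"wy":0,"wz":0,"gripper":0.5}]'

```text
time_s: 9.05
position: [0.6165, -0.0111, 0.3947]
tool_rot: [[0.018, 1.0, -0.001], [1.0, -0.018, 0.0], [0.0, -0.001, -1.0]]
ft_force: [-0.1, -0.2, -4.1]
grip_width: 0.0109
```

```bash
python3 - <<'E'
from h import *
w=snap("wrist","w7.png"); s=env.observe(); print(s['position'],s['tool_rot'],s['grip_width'],s['ft_force'])
b=snap("side","d7.png")
c=w["color"][170:400,150:490]
cv2.imwrite("pics/w7b.png",np.vstack([cv2.resize(np.clip(c.astype(float)*1.3,0,255).astype(np.uint8),(640,360)),b["color"][150:380]]))
E
```

```text
[ 0.61648421 -0.01095676  0.39495069] [[ 1.77251033e-02  9.99842780e-01 -4.86126936e-04]
 [ 9.99842883e-01 -1.77250154e-02  1.84394210e-04]
 [ 1.75748612e-04 -4.89318963e-04 -9.99999865e-01]] 0.011235178386242241 [-0.04237289 -0.20765896 -2.51057618]
```

View pics/w7b.png

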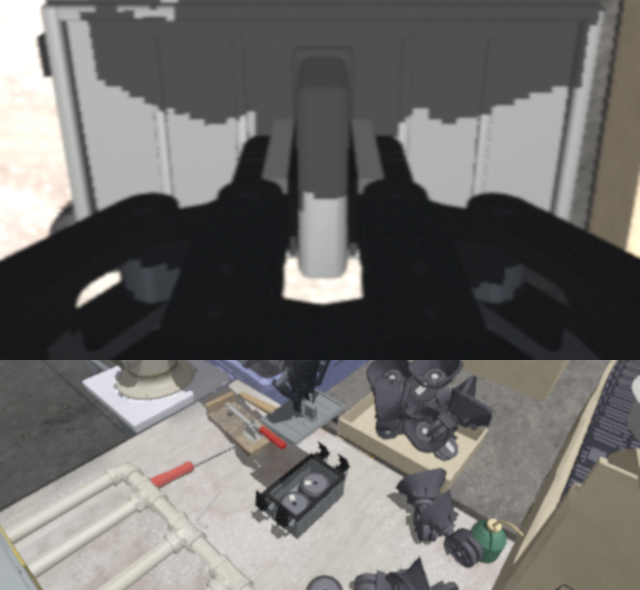

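Lid held square (9 viewed): in w7 its near rim is at v≈175, spanning u≈175–469, with the bar centred at u≈322. Now I'll measure the lid in the tool frame.

```bash
python3 - <<'E'
from edge import *
np.set_printoptions(linewidth=260)
d=load("w7.png");g=cv2.cvtColor(d["color"],cv2.COLOR_BGR2GRAY)
for c in(200,240,290,350,400,440): print(c,"v155",g[155:190,c])
for r in(195,215,235): print(r,"L170",g[r,166:200],"R",g[r,445:480])
s=env.observe();R=np.array(s['tool_rot']);p=np.array(s['position'])
z=p[2]-.1949+.018
for v in(168,170,172,174,176): print(v,((plane(d,[[200,v],[440,v]],z)-p)@R).round(4).tolist(), ((plane(d,[[200,v]],z-.01)-p)@R).round(4)[0,1])
E
```

```text
200 v155 [208 209 210 210 210 209 208 208 208 199 155 105  99  89  69  60  57  59  71  85  97 100  86  68  61  61  59  57  59  60  62  61  62  62  62]
240 v155 [ 86  86  86  86  86  86  87  83  71  56  57  75 104 127 139 133 106  76  82 104 122 133 136 139 140 141 136 123  97  70  62  63  62  62  61]
290 v155 [89 88 89 90 90 89 80 67 56 51 53 57 60 61 62 61 57 55 58 61 63 63 62 62 62 61 59 58 59 62 62 62 62 62 62]
350 v155 [86 86 87 87 88 89 89 86 72 56 53 57 60 61 61 61 59 57 57 60 61 62 63 62 62 61 59 57 57 59 63 62 62 62 62]
400 v155 [184 184 184 184 184 185 187 190 194 189 147  87  61  61  62  61  59  55  57  60  62  63  61  62  62  61  60  57  58  59  61  62  61  62  62]
440 v155 [212 209 205 202 201 201 204 208 211 202 159  99  65  61  63  61  58  56  57  59  61  62  62  62  62  61  60  56  56  60  61  61  61  62  61]
195 L170 [211 208 196 156  91  48  45  61  97 125 137 143 147 151 149 138 119  96  72  65  90 122 137 141 141 140 141 140 140 142 140 132 107  75] R [ 63  61  61  62  62  61  61  62  62  60  59  54  50  51  53  59  77 114 137 141 138 133 125 108  94  91  92  93  9
[... 247 characters left out ...]
9 135 126 105  86  83  86  88  90  91  84  69  52  53  68  79  81  82]
235 L170 [194 195 197 197 198 198 196 195 194 195 198 201 196 174 146 134 137 142 147 148 140 122 100  76  61  79 114 136 140 140 140 140 140 140] R [138 138 138 138 131 106  68  58  79 103 122 136 142 141 139 135 127 108  86  76  77  80  82  81  75  60  44  48  67  81  83  84  84  84  83]
168 [[-0.0554, -0.0474, 0.1769], [0.0556, -0.0473, 0.1769]] -0.0455
170 [[-0.0555, -0.0464, 0.1769], [0.0557, -0.0463, 0.1769]] -0.0445
172 [[-0.0556, -0.0455, 0.1769], [0.0558, -0.0454, 0.1769]] -0.0435
174 [[-0.0557, -0.0445, 0.1769], [0.0559, -0.0445, 0.1769]] -0.0424
176 [[-0.0558, -0.0436, 0.1769], [0.056, -0.0435, 0.1769]] -0.0414
```

```bash
python3 - <<'E'
from edge import *
np.set_printoptions(linewidth=260)
d=load("w7.png");g=cv2.cvtColor(d["color"],cv2.COLOR_BGR2GRAY)
for c in(316,322,328): print(c,"v195",g[195:225,c],"v335",g[335:356,c])
for r in (240,280,330): print(r,"u300",g[r,300:346])
s=env.observe();R=np.array(s['tool_rot']);p=np.array(s['position'])
zt=p[2]-.1949+.046
for v in(205,210,215,344,346,348): print(v,((plane(d,[[322,v]],zt)-p)@R).round(4).tolist())
# sides: dark line pixel left/right of rim silhouettes row 195 and dark inner line
for z in(.018,.010): print(z,((plane(d,[[171.5,195],[476.5,195]],p[2]-.1949+z)-p)@R).round(4).tolist())
E
```

```text
316 v195 [62 63 62 60 56 55 56 59 61 61 59 55 52 52 51 51 52 52 51 51 51 52 52 51 52 51 51 51 52 53] v335 [140 139 138 138 138 138 138 138 137 136 134 135 148 170 182 184 184 183 184 193 206]
322 v195 [62 62 63 61 56 54 57 60 61 61 59 55 52 51 51 51 50 52 52 51 52 51 52 51 52 52 51 51 52 53] v335 [136 137 136 136 136 135 135 134 134 134 133 134 149 178 198 205 206 202 197 194 195]
328 v195 [62 62 62 61 57 54 58 60 61 62 60 56 52 52 52 52 51 53 51 52 52 51 52 51 51 52 52 52 52 53] v335 [130 130 130 130 129 129 128 129 129 128 126 130 153 184 202 205 203 196 192 190 191]
240 u300 [62 62 62 62 62 58 55 53 55 57 59 59 60 61 61 62 62 61 63 62 62 62 62 63 62 62 62 62 62 62 60 60 59 58 55 53 53 56 60 63 62 62 62 63 62 62]
280 u300 [73 68 54 33 19 16 15 23 41 54 58 59 59 60 60 61 61 61 61 61 62 61 62 61 61 61 62 61 62 61 60 59 57 53 42 24 17 16 20 36 57 69 72 72 72 71]
330 u300 [ 22  41  68  73  61  58  62  71  78  94 110 120 126 132 137 140 140 140 140 140 139 138 138 138 137 137 137 135 132 126 119 114 104  91  84  77  65  61  69  88  80  44  22  19  20  20]
205 [[0.001, -0.0381, 0.1489]]
210 [[0.001, -0.0361, 0.1489]]
215 [[0.001, -0.0341, 0.1489]]
344 [[0.001, 0.0269, 0.1489]]
346 [[0.001, 0.0279, 0.1489]]
348 [[0.001, 0.029, 0.1489]]
0.018 [[-0.0703, -0.0344, 0.1769], [0.0743, -0.0343, 0.1769]]
0.01 [[-0.0742, -0.0322, 0.1849], [0.0783, -0.0321, 0.1849]]
```

The jaw-centred bar reads +1 mm in tool x, so the wrist camera is biased slightly towards world +y. I'll aim at (0.6534, −0.0472) and feel the fit. Seated TCP z should be about 0.2514, caught about 0.261.

>>> step_arm --increments '[{"x":-2,"y":2,"z":1,"wx":0,"wy":0,"wz":0,"gripper":0.5},{"x":-1.55,"y":1.75,"z":2,"wx":0,"wy":0,"wz":0,"gripper":0.5},{"x":0,"y":0,"z":3,"wx":0,"wy":0,"wz":0,"gripper":0.5},{"x":0,"y":0,"z":3,"wx":0,"wy":0,"wz":0,"gripper":0.5},{"x":0,"y":0,"z":2.5,"wx":0,"wy":0,"wz":0,"gripper":0.5},{"x":0,"y":0,"z":1,"wx":0,"wy":0,"wz":0,"gripper":0.5},{"x":0,"y":0,"z":0,"wx":0,"wy":0,"wz":0,"gripper":0.5},{"x":0,"y":0,"z":0,"wx":0,"wy":0,"wz":0,"gripper":0.5},{"x":0,"y":0,"z":0,"wx":0,"wy":0,"wz":0,"gripper":0.5}]'

```text
time_s: 10.05
position: [0.6541, -0.0479, 0.2715]
tool_rot: [[0.019, 1.0, 0.003], [1.0, -0.019, -0.001], [-0.001, 0.003, -1.0]]
ft_force: [0.2, -0.3, -3.4]
grip_width: 0.011
```

```bash
python3 - <<'E'
from h import *
s=env.observe(); print(s['position'],s['ft_force'],s['wrist_torque'])
a=snap("scene","s8.png");b=snap("side","d8.png");w=snap("wrist","w8.png")
A=cv2.resize(a["color"][95:215,290:430],None,fx=4,fy=3.2,interpolation=2)[:, :560]
B=cv2.resize(b["color"][215:345,235:375],None,fx=4,fy=3,interpolation=2)
h=min(A.shape[0],B.shape[0])
cv2.imwrite("pics/x8.png",cv2.resize(np.vstack([A,B]),(600,600)))
E
```

```text
[ 0.65413017 -0.04787329  0.27154139] [ 0.22705482 -0.28224759 -3.39354317] [-0.0166559  -0.00865648  0.01914873]
```

View pics/x8.png

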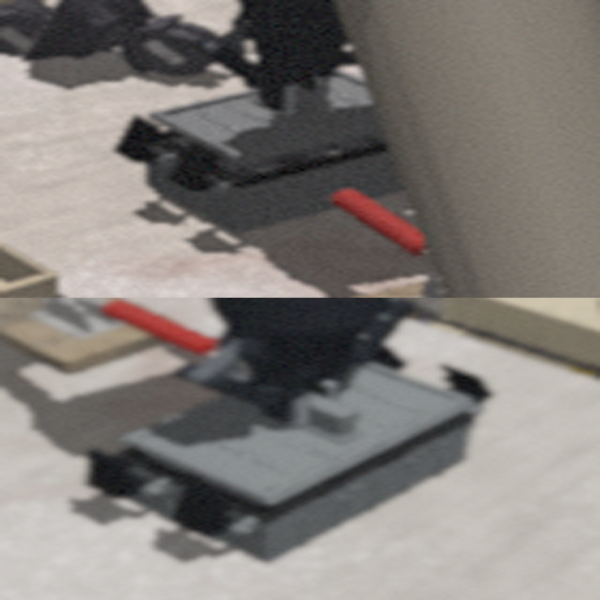

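The lid hangs level just over the case, inside the clips (10 viewed). Now I'll descend by feel.

>>> step_arm --increments '[{"x":0.05,"y":-0.07,"z":0.3,"wx":0,"wy":0,"wz":0,"gripper":0.5},{"x":0,"y":0,"z":0.3,"wx":0,"wy":0,"wz":0,"gripper":0.5},{"x":0,"y":0,"z":0.3,"wx":0,"wy":0,"wz":0,"gripper":0.5},{"x":0,"y":0,"z":0,"wx":0,"wy":0,"wz":0,"gripper":0.5},{"x":0,"y":0,"z":0,"wx":0,"wy":0,"wz":0,"gripper":0.5}]'

```text
time_s: 10.7
position: [0.6533, -0.0475, 0.2606]
tool_rot: [[0.019, 1.0, -0.0], [1.0, -0.019, 0.0], [0.0, -0.0, -1.0]]
ft_force: [0.2, 0.3, -2.5]
grip_width: 0.0112
```

>>> step_arm --increments '[{"x":0,"y":0,"z":0.2,"wx":0,"wy":0,"wz":0,"gripper":0.5},{"x":0,"y":0,"z":0.1,"wx":0,"wy":0,"wz":0,"gripper":0.5},{"x":0,"y":0,"z":0,"wx":0,"wy":0,"wz":0,"gripper":0.5},{"x":0,"y":0,"z":0,"wx":0,"wy":0,"wz":0,"gripper":0.5}]'

```text
time_s: 11.1
position: [0.6532, -0.0475, 0.258]
tool_rot: [[0.019, 1.0, 0.0], [1.0, -0.019, -0.0], [-0.0, 0.0, -1.0]]
ft_force: [-1.1, 1.5, -0.3]
grip_width: 0.0108
```

>>> step_arm --increments '[{"x":0,"y":0,"z":0.2,"wx":0,"wy":0,"wz":0,"gripper":0.5},{"x":0,"y":0,"z":0.1,"wx":0,"wy":0,"wz":0,"gripper":0.5},{"x":0,"y":0,"z":0,"wx":0,"wy":0,"wz":0,"gripper":0.5},{"x":0,"y":0,"z":0,"wx":0,"wy":0,"wz":0,"gripper":0.5}]'

```text
time_s: 11.5
position: [0.653, -0.0475, 0.2557]
tool_rot: [[0.019, 1.0, 0.0], [1.0, -0.019, -0.0], [-0.0, 0.0, -1.0]]
ft_force: [-6.3, 0.6, 6.4]
grip_width: 0.011
```

>>> step_arm --increments '[{"x":0,"y":0,"z":0.2,"wx":0,"wy":0,"wz":0,"gripper":0.5},{"x":0,"y":0,"z":0.1,"wx":0,"wy":0,"wz":0,"gripper":0.5},{"x":0,"y":0,"z":0,"wx":0,"wy":0,"wz":0,"gripper":0.5},{"x":0,"y":0,"z":0,"wx":0,"wy":0,"wz":0,"gripper":0.5}]'

```text
time_s: 11.9
position: [0.6526, -0.0474, 0.2538]
tool_rot: [[0.019, 1.0, -0.0], [1.0, -0.019, -0.001], [-0.001, -0.0, -1.0]]
ft_force: [-13.1, 0.4, 14.7]
grip_width: 0.011
```

The case wall pushes the lid towards −x, so I'll ease it that way and continue.

>>> step_arm --increments '[{"x":0,"y":-0.1,"z":0,"wx":0,"wy":0,"wz":0,"gripper":0.5},{"x":0,"y":-0.05,"z":0,"wx":0,"wy":0,"wz":0,"gripper":0.5},{"x":0,"y":0,"z":0.1,"wx":0,"wy":0,"wz":0,"gripper":0.5},{"x":0,"y":0,"z":0,"wx":0,"wy":0,"wz":0,"gripper":0.5},{"x":0,"y":0,"z":0,"wx":0,"wy":0,"wz":0,"gripper":0.5}]'

```text
time_s: 12.4
position: [0.6518, -0.0474, 0.2536]
tool_rot: [[0.019, 1.0, 0.004], [1.0, -0.019, -0.001], [-0.001, 0.004, -1.0]]
ft_force: [-9.1, 1.4, 15.2]
grip_width: 0.0115
```

>>> step_arm --increments '[{"x":0,"y":-0.1,"z":0,"wx":0,"wy":0,"wz":0,"gripper":0.5},{"x":0,"y":-0.05,"z":0,"wx":0,"wy":0,"wz":0,"gripper":0.5},{"x":0,"y":0,"z":0,"wx":0,"wy":0,"wz":0,"gripper":0.5},{"x":0,"y":0,"z":0,"wx":0,"wy":0,"wz":0,"gripper":0.5}]'

```text
time_s: 12.8
position: [0.651, -0.0473, 0.2535]
tool_rot: [[0.019, 1.0, 0.007], [1.0, -0.019, -0.001], [-0.001, 0.007, -1.0]]
ft_force: [-1.4, 1.8, 11.0]
grip_width: 0.0111
```

>>> step_arm --increments '[{"x":0,"y":0,"z":0.15,"wx":0,"wy":0,"wz":0,"gripper":0.5},{"x":0,"y":0,"z":0,"wx":0,"wy":0,"wz":0,"gripper":0.5},{"x":0,"y":0,"z":0,"wx":0,"wy":0,"wz":0,"gripper":0.5}]'

```text
time_s: 13.1
position: [0.6507, -0.0473, 0.2526]
tool_rot: [[0.019, 1.0, 0.006], [1.0, -0.019, -0.001], [-0.001, 0.006, -1.0]]
ft_force: [-6.1, 1.9, 17.9]
grip_width: 0.0108
```

```bash
python3 - <<'E'
from h import *
s=env.observe(); print(s['position'],s['ft_force'],s['wrist_torque'])
E
```

```text
[ 0.65070484 -0.04730651  0.25258005] [-6.12761507  1.94249122 17.85600843] [ 0.39073351  0.44029005 -0.00449315]
```

>>> step_arm --increments '[{"x":0,"y":-0.08,"z":0,"wx":0,"wy":0,"wz":0,"gripper":0.5},{"x":0,"y":0,"z":0,"wx":0,"wy":0,"wz":0,"gripper":0.5},{"x":0,"y":0,"z":0,"wx":0,"wy":0,"wz":0,"gripper":0.5}]'

```text
time_s: 13.4
position: [0.6503, -0.0473, 0.2526]
tool_rot: [[0.019, 1.0, 0.008], [1.0, -0.019, -0.001], [-0.001, 0.008, -1.0]]
ft_force: [-0.2, 2.5, 14.7]
grip_width: 0.0111
```

>>> step_arm --increments '[{"x":0,"y":0,"z":0,"wx":0,"wy":0,"wz":0,"gripper":3},{"x":0,"y":0,"z":0,"wx":0,"wy":0,"wz":0,"gripper":3},{"x":0,"y":0,"z":0,"wx":0,"wy":0,"wz":0,"gripper":3},{"x":0,"y":0,"z":0,"wx":0,"wy":0,"wz":0,"gripper":3},{"x":0,"y":0,"z":-1,"wx":0,"wy":0,"wz":0,"gripper":3},{"x":0,"y":0,"z":-3,"wx":0,"wy":0,"wz":0,"gripper":3},{"x":0,"y":0,"z":0,"wx":0,"wy":0,"wz":0,"gripper":0},{"x":0,"y":0,"z":0,"wx":0,"wy":0,"wz":0,"gripper":0},{"x":0,"y":0,"z":0,"wx":0,"wy":0,"wz":0,"gripper":0},{"x":0,"y":0,"z":0,"wx":0,"wy":0,"wz":0,"gripper":0}]'

```text
time_s: 14.4
position: [0.6494, -0.0474, 0.2884]
tool_rot: [[0.019, 1.0, -0.002], [1.0, -0.019, 0.0], [0.0, -0.002, -1.0]]
ft_force: [0.3, 0.7, -0.6]
grip_width: -0.0001
```

```bash
python3 - <<'E'
from h import *
s=env.observe(); print(s['position'],s['tool_rot'],s['ft_force'],s['grip_width'])
b=snap("side","d9.png");w=snap("wrist","w9.png");a=snap("scene","s9.png")
B=cv2.resize(b["color"][235:340,240:360],(600,400),interpolation=2)
W=cv2.resize(w["color"][90:400,100:540],(600,400),interpolation=2)
cv2.imwrite("pics/x9.png",cv2.resize(np.vstack([B,W]),(500,600)))
E
```

```text
[ 0.64935212 -0.04742326  0.28838306] [[ 1.88297645e-02  9.99821434e-01 -1.59348584e-03]
 [ 9.99822622e-01 -1.88290941e-02  4.34673997e-04]
 [ 4.04592484e-04 -1.60138800e-03 -9.99998636e-01]] [ 0.31148537  0.69109941 -0.56116981] -8.179203166753153e-05
```

View pics/x9.png

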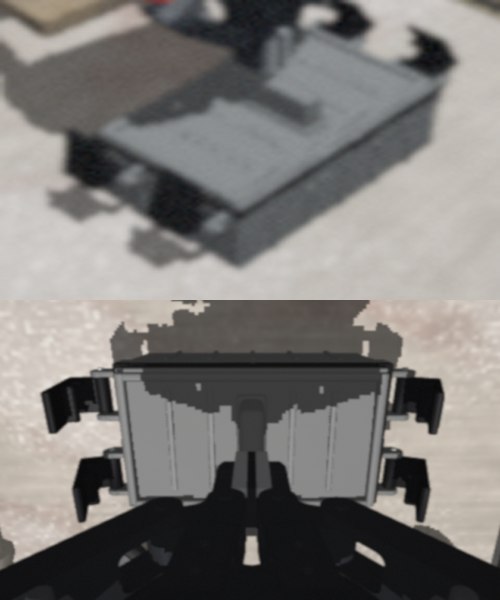

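Lid looks seated squarely, with a thin gasket gap all round (11 viewed). I'll check the height by touching the bar top. Contact is expected at TCP z≈0.2755 if seated, 0.285 if caught.

>>> step_arm --increments '[{"x":0,"y":0,"z":0.6,"wx":0,"wy":0,"wz":0,"gripper":0},{"x":0,"y":0,"z":0.4,"wx":0,"wy":0,"wz":0,"gripper":0},{"x":0,"y":0,"z":0,"wx":0,"wy":0,"wz":0,"gripper":0},{"x":0,"y":0,"z":0,"wx":0,"wy":0,"wz":0,"gripper":0}]'

```text
time_s: 14.95
position: [0.6495, -0.0474, 0.279]
tool_rot: [[0.019, 1.0, -0.0], [1.0, -0.019, 0.0], [0.0, -0.0, -1.0]]
ft_force: [0.4, -0.1, 0.6]
grip_width: -0.0002
```

>>> step_arm --increments '[{"x":0,"y":0,"z":0.2,"wx":0,"wy":0,"wz":0,"gripper":0},{"x":0,"y":0,"z":0,"wx":0,"wy":0,"wz":0,"gripper":0},{"x":0,"y":0,"z":0,"wx":0,"wy":0,"wz":0,"gripper":0}]'

```text
time_s: 15.25
position: [0.6495, -0.0475, 0.2775]
tool_rot: [[0.019, 1.0, 0.001], [1.0, -0.019, -0.0], [-0.0, 0.001, -1.0]]
ft_force: [0.4, -0.3, 1.7]
grip_width: 0.0001
```

>>> step_arm --increments '[{"x":0,"y":0,"z":0.15,"wx":0,"wy":0,"wz":0,"gripper":0},{"x":0,"y":0,"z":0,"wx":0,"wy":0,"wz":0,"gripper":0},{"x":0,"y":0,"z":0,"wx":0,"wy":0,"wz":0,"gripper":0}]'

```text
time_s: 15.55
position: [0.6492, -0.0474, 0.277]
tool_rot: [[0.019, 1.0, 0.001], [1.0, -0.019, -0.0], [-0.0, 0.001, -1.0]]
ft_force: [-4.5, 0.1, 9.5]
grip_width: 0.0001
```

Contact is about 2 mm higher than the text's seated height, with a sideways push to −x. I'll press down on the bar a little harder while easing −x.

>>> step_arm --increments '[{"x":0,"y":-0.05,"z":0.1,"wx":0,"wy":0,"wz":0,"gripper":0},{"x":0,"y":-0.05,"z":0.05,"wx":0,"wy":0,"wz":0,"gripper":0},{"x":0,"y":0,"z":0,"wx":0,"wy":0,"wz":0,"gripper":0},{"x":0,"y":0,"z":0,"wx":0,"wy":0,"wz":0,"gripper":0}]'

```text
time_s: 15.95
position: [0.6484, -0.0473, 0.2764]
tool_rot: [[0.019, 1.0, 0.002], [1.0, -0.019, -0.001], [-0.001, 0.003, -1.0]]
ft_force: [-5.6, -0.0, 13.6]
grip_width: -0.0002
```

>>> step_arm --increments '[{"x":0,"y":-0.05,"z":0.05,"wx":0,"wy":0,"wz":0,"gripper":0},{"x":0,"y":-0.05,"z":0.05,"wx":0,"wy":0,"wz":0,"gripper":0},{"x":0,"y":0,"z":0,"wx":0,"wy":0,"wz":0,"gripper":0},{"x":0,"y":0,"z":0,"wx":0,"wy":0,"wz":0,"gripper":0}]'

```text
time_s: 16.35
position: [0.6476, -0.0473, 0.276]
tool_rot: [[0.019, 1.0, 0.004], [1.0, -0.019, -0.001], [-0.001, 0.004, -1.0]]
ft_force: [-2.6, 0.4, 15.0]
grip_width: -0.0
```

>>> step_arm --increments '[{"x":0,"y":0,"z":-0.6,"wx":0,"wy":0,"wz":0,"gripper":0},{"x":0,"y":0,"z":0,"wx":0,"wy":0,"wz":0,"gripper":0},{"x":0,"y":0,"z":0.25,"wx":0,"wy":0,"wz":0,"gripper":0},{"x":0,"y":0,"z":0,"wx":0,"wy":0,"wz":0,"gripper":0},{"x":0,"y":0,"z":0,"wx":0,"wy":0,"wz":0,"gripper":0}]'

```text
time_s: 16.85
position: [0.6473, -0.0474, 0.2769]
tool_rot: [[0.019, 1.0, -0.0], [1.0, -0.019, -0.0], [-0.0, -0.0, -1.0]]
ft_force: [-1.9, 0.5, 7.4]
grip_width: -0.0002
```

>>> step_arm --increments '[{"x":0,"y":0,"z":0.15,"wx":0,"wy":0,"wz":0,"gripper":0},{"x":0,"y":0,"z":0,"wx":0,"wy":0,"wz":0,"gripper":0},{"x":0,"y":0,"z":0,"wx":0,"wy":0,"wz":0,"gripper":0}]'

```text
time_s: 17.15
position: [0.647, -0.0474, 0.2764]
tool_rot: [[0.019, 1.0, -0.0], [1.0, -0.019, -0.0], [-0.0, -0.0, -1.0]]
ft_force: [-6.9, 0.1, 14.8]
grip_width: -0.0001
```

```bash
python3 - <<'E'
from edge import *
np.set_printoptions(linewidth=260)
print(env.tips_ahead, env.observe()['position'],env.observe()['ft_force'])
d=load("w9.png");g=cv2.cvtColor(d["color"],cv2.COLOR_BGR2GRAY)
for c in(215,250,300,350,400,430): print(c,"v130",g[130:168,c])
for r in(165,185,215): print(r,"L190",g[r,186:216],"R430",g[r,428:460])
E
```

```text
0.1734 [ 0.64703248 -0.0473693   0.27643429] [-6.86879011  0.12944032 14.82163973]
215 v130 [ 94  93  93  92  91  90  89  89  90  90  90  90  91  91  91  91  91  91  92  92  89  73  57  49  43  31  27  27  24  39  72 106 130 131 107  81  94 117]
250 v130 [85 85 85 85 85 84 84 83 84 84 84 84 85 82 72 58 51 49 48 48 48 50 50 50 41 25 18 18 19 32 47 57 61 59 57 55 58 60]
300 v130 [89 89 88 87 87 87 87 87 86 87 87 87 87 83 72 58 51 51 50 50 50 50 51 48 38 23 18 17 19 31 47 57 60 60 57 56 59 61]
350 v130 [82 82 81 82 82 82 83 84 84 86 85 85 85 82 71 57 51 50 50 50 51 51 51 49 38 22 17 18 21 32 48 57 61 59 56 55 59 62]
400 v130 [85 85 84 84 85 85 85 86 86 86 87 87 87 84 74 58 51 49 50 51 54 54 51 49 38 23 18 19 21 31 48 57 61 60 57 55 59 61]
430 v130 [87 87 86 87 86 87 88 88 88 89 89 88 88 88 88 88 88 87 88 88 84 71 55 49 40 26 17 17 21 32 47 56 59 59 57 55 58 60]
165 L190 [126 125 123 124 125 126 126 126 127 128 128 128 122  98  73  77  79  74  72  71  68  68  75  81  82  82  81  82  82  81] R430 [ 55  56  55  56  56  58  63  69  76  81  83  82  73  58  44  39  51  82 111 123 125 124 125 125 124 124 124 124 123 116  95  70]
185 L190 [ 30  35  43  51  51  46  36  27  23  20  37  91 155 190 191 163 131 130 138 144 148 142 126 100  77  89 119 136 140 140] R430 [105  88  63  52  52  56  76 113 135 137 132 119  90  59  84 148 187 188 152  88  35  21  22  26  31  34  36  27  19  14  13  14]
215 L190 [200 194 186 183 181 181 180 182 188 186 180 180 182 181 179 178 177 173 158 138 132 138 145 148 141 123  95  78  97 124] R430 [ 71  76 104 127 140 141 138 132 119  90  57  54  75  89 101 129 156 168 170 166 165 170 173 170 167 166 167 167 168 173 178 183]
```

I'll touch the bar's two ends to check for tilt.

>>> step_arm --increments '[{"x":0,"y":0,"z":-0.8,"wx":0,"wy":0,"wz":0,"gripper":0},{"x":0,"y":2.5,"z":0,"wx":0,"wy":0,"wz":0,"gripper":0},{"x":0,"y":0,"z":0.3,"wx":0,"wy":0,"wz":0,"gripper":0},{"x":0,"y":0,"z":0.3,"wx":0,"wy":0,"wz":0,"gripper":0},{"x":0,"y":0,"z":0,"wx":0,"wy":0,"wz":0,"gripper":0},{"x":0,"y":0,"z":0,"wx":0,"wy":0,"wz":0,"gripper":0}]'

```text
time_s: 17.75
position: [0.672, -0.0479, 0.2768]
tool_rot: [[0.019, 1.0, -0.001], [1.0, -0.019, 0.0], [0.0, -0.001, -1.0]]
ft_force: [-0.2, -0.1, 0.4]
grip_width: 0.0001
```

>>> step_arm --increments '[{"x":0,"y":0,"z":-0.6,"wx":0,"wy":0,"wz":0,"gripper":0},{"x":0,"y":-4.3,"z":0,"wx":0,"wy":0,"wz":0,"gripper":0},{"x":0,"y":0,"z":0.3,"wx":0,"wy":0,"wz":0,"gripper":0},{"x":0,"y":0,"z":0.3,"wx":0,"wy":0,"wz":0,"gripper":0},{"x":0,"y":0,"z":0,"wx":0,"wy":0,"wz":0,"gripper":0},{"x":0,"y":0,"z":0,"wx":0,"wy":0,"wz":0,"gripper":0}]'

```text
time_s: 18.35
position: [0.6302, -0.0472, 0.2775]
tool_rot: [[0.019, 1.0, 0.001], [1.0, -0.019, -0.0], [-0.0, 0.001, -1.0]]
ft_force: [-0.2, -0.2, -0.2]
grip_width: 0.0003
```

>>> step_arm --increments '[{"x":0,"y":0,"z":0.15,"wx":0,"wy":0,"wz":0,"gripper":0},{"x":0,"y":0,"z":0,"wx":0,"wy":0,"wz":0,"gripper":0},{"x":0,"y":0,"z":0,"wx":0,"wy":0,"wz":0,"gripper":0}]'

```text
time_s: 18.65
position: [0.6297, -0.0471, 0.2758]
tool_rot: [[0.019, 1.0, 0.001], [1.0, -0.019, -0.0], [-0.0, 0.001, -1.0]]
ft_force: [1.5, 0.1, 0.9]
grip_width: -0.0001
```

>>> step_arm --increments '[{"x":0,"y":0,"z":0.15,"wx":0,"wy":0,"wz":0,"gripper":0},{"x":0,"y":0,"z":0,"wx":0,"wy":0,"wz":0,"gripper":0},{"x":0,"y":0,"z":0,"wx":0,"wy":0,"wz":0,"gripper":0}]'

```text
time_s: 18.95
position: [0.6296, -0.0471, 0.2747]
tool_rot: [[0.019, 1.0, 0.001], [1.0, -0.019, -0.0], [-0.0, 0.001, -1.0]]
ft_force: [0.9, -0.5, 4.1]
grip_width: 0.0001
```

>>> step_arm --increments '[{"x":0,"y":0,"z":-0.8,"wx":0,"wy":0,"wz":0,"gripper":0},{"x":0,"y":4.2,"z":0,"wx":0,"wy":0,"wz":0,"gripper":0},{"x":0,"y":0,"z":0.3,"wx":0,"wy":0,"wz":0,"gripper":0},{"x":0,"y":0,"z":0.4,"wx":0,"wy":0,"wz":0,"gripper":0},{"x":0,"y":0,"z":0,"wx":0,"wy":0,"wz":0,"gripper":0},{"x":0,"y":0,"z":0,"wx":0,"wy":0,"wz":0,"gripper":0}]'

```text
time_s: 19.55
position: [0.671, -0.0478, 0.2756]
tool_rot: [[0.019, 1.0, 0.0], [1.0, -0.019, 0.0], [0.0, 0.0, -1.0]]
ft_force: [1.4, -0.6, 1.1]
grip_width: 0.0
```

>>> step_arm --increments '[{"x":0,"y":0,"z":0.1,"wx":0,"wy":0,"wz":0,"gripper":0},{"x":0,"y":0,"z":0,"wx":0,"wy":0,"wz":0,"gripper":0},{"x":0,"y":0,"z":0,"wx":0,"wy":0,"wz":0,"gripper":0}]'

```text
time_s: 19.85
position: [0.6712, -0.0478, 0.2746]
tool_rot: [[0.019, 1.0, -0.0], [1.0, -0.019, -0.0], [-0.0, -0.0, -1.0]]
ft_force: [-1.8, 0.5, 4.5]
grip_width: 0.0002
```

Both bar ends are met at 0.2755, exactly as expected for a seated, level lid. Now the clips, starting with fl. I go over to the outside with closed fingers and lower to tip z≈95 mm.

>>> step_arm --increments '[{"x":0,"y":0,"z":-2.6,"wx":0,"wy":0,"wz":0,"gripper":0},{"x":4.2,"y":0.9,"z":0,"wx":0,"wy":0,"wz":0,"gripper":0},{"x":4.3,"y":0,"z":0,"wx":0,"wy":0,"wz":0,"gripper":0},{"x":4.3,"y":0,"z":0,"wx":0,"wy":0,"wz":0,"gripper":0},{"x":0,"y":0,"z":0,"wx":0,"wy":0,"wz":0,"gripper":0},{"x":0,"y":0,"z":3.2,"wx":0,"wy":0,"wz":0,"gripper":0},{"x":0,"y":0,"z":0,"wx":0,"wy":0,"wz":0,"gripper":0},{"x":0,"y":0,"z":0,"wx":0,"wy":0,"wz":0,"gripper":0}]'

```text
time_s: 20.65
position: [0.6829, 0.0793, 0.268]
tool_rot: [[0.019, 1.0, -0.002], [1.0, -0.019, -0.0], [-0.0, -0.002, -1.0]]
ft_force: [0.2, 0.1, -0.1]
grip_width: -0.0002
```

```bash
cat > cf.py <<'E'
from h import *
s=env.observe(); p=np.array(s['position']); a=np.radians(-1.08); c=np.array([.652,-.0472]); d=p[:2]-c
print("case xy mm",(np.array([d@[np.cos(a),np.sin(a)],d@[-np.sin(a),np.cos(a)]])*1000).round(1),"tip z",round((p[2]-.1734)*1000,1),"ft",np.round(s['ft_force'],1),"R",np.round(s['tool_rot'],3)[:,2])
E
python3 cf.py
```

```text
case xy mm [ 28.5 127. ] tip z 94.6 ft [ 0.2  0.1 -0.1] R [-0.002 -0.    -1.   ]
```

>>> step_arm --increments '[{"x":-2,"y":0,"z":0,"wx":0,"wy":0,"wz":0,"gripper":0},{"x":-1,"y":0,"z":-0.05,"wx":0,"wy":0,"wz":0,"gripper":0},{"x":-1,"y":0,"z":0.05,"wx":0,"wy":0,"wz":0,"gripper":0},{"x":-0.8,"y":0,"z":0.1,"wx":0,"wy":0,"wz":0,"gripper":0},{"x":0,"y":0,"z":0,"wx":0,"wy":0,"wz":0,"gripper":0}]'

```text
time_s: 21.15
position: [0.682, 0.0306, 0.2673]
tool_rot: [[0.02, 1.0, 0.0], [1.0, -0.02, -0.0], [-0.0, 0.0, -1.0]]
ft_force: [0.0, 0.6, 0.3]
grip_width: 0.0
```

>>> step_arm --increments '[{"x":-0.6,"y":0,"z":0.05,"wx":0,"wy":0,"wz":0,"gripper":0},{"x":-0.6,"y":0,"z":0.05,"wx":0,"wy":0,"wz":0,"gripper":0},{"x":-0.8,"y":0,"z":0.1,"wx":0,"wy":0,"wz":0,"gripper":0},{"x":-0.5,"y":0,"z":0.15,"wx":0,"wy":0,"wz":0,"gripper":0},{"x":0,"y":0,"z":0,"wx":0,"wy":0,"wz":0,"gripper":0},{"x":0,"y":0,"z":0,"wx":0,"wy":0,"wz":0,"gripper":0}]'

```text
time_s: 21.75
position: [0.6815, 0.0069, 0.2636]
tool_rot: [[0.019, 1.0, -0.0], [1.0, -0.019, 0.0], [0.0, -0.0, -1.0]]
ft_force: [-0.4, -0.3, -0.6]
grip_width: -0.0003
```

```bash
python3 cf.py
```

```text
case xy mm [28.5 54.6] tip z 90.2 ft [-0.4 -0.3 -0.6] R [-0.  0. -1.]
```

Tip is over the pad. Pressing down.

>>> step_arm --increments '[{"x":0,"y":0,"z":0.2,"wx":0,"wy":0,"wz":0,"gripper":0},{"x":0,"y":0,"z":0.2,"wx":0,"wy":0,"wz":0,"gripper":0},{"x":0,"y":0,"z":0,"wx":0,"wy":0,"wz":0,"gripper":0}]'

```text
time_s: 22.05
position: [0.6816, 0.0066, 0.2603]
tool_rot: [[0.019, 1.0, 0.001], [1.0, -0.019, -0.002], [-0.002, 0.001, -1.0]]
ft_force: [-0.7, -3.0, 5.0]
grip_width: 0.0003
```

>>> step_arm --increments '[{"x":0,"y":0,"z":0.2,"wx":0,"wy":0,"wz":0,"gripper":0},{"x":0,"y":0,"z":0.2,"wx":0,"wy":0,"wz":0,"gripper":0},{"x":0,"y":0,"z":0,"wx":0,"wy":0,"wz":0,"gripper":0}]'

```text
time_s: 22.35
position: [0.6817, 0.0066, 0.2565]
tool_rot: [[0.019, 1.0, 0.002], [1.0, -0.019, -0.001], [-0.001, 0.002, -1.0]]
ft_force: [0.7, -4.3, 4.6]
grip_width: -0.0
```

>>> step_arm --increments '[{"x":0,"y":0,"z":0.1,"wx":0,"wy":0,"wz":0,"gripper":0},{"x":0,"y":0,"z":0.1,"wx":0,"wy":0,"wz":0,"gripper":0},{"x":0,"y":0,"z":0,"wx":0,"wy":0,"wz":0,"gripper":0}]'

```text
time_s: 22.65
position: [0.6816, 0.0068, 0.254]
tool_rot: [[0.019, 1.0, 0.001], [1.0, -0.019, -0.001], [-0.001, 0.001, -1.0]]
ft_force: [1.3, -3.0, 5.0]
grip_width: 0.0002
```

>>> step_arm --increments '[{"x":0,"y":0,"z":0.1,"wx":0,"wy":0,"wz":0,"gripper":0},{"x":0,"y":0,"z":0.05,"wx":0,"wy":0,"wz":0,"gripper":0},{"x":0,"y":0,"z":0,"wx":0,"wy":0,"wz":0,"gripper":0}]'

```text
time_s: 22.95
position: [0.6815, 0.007, 0.2525]
tool_rot: [[0.019, 1.0, 0.001], [1.0, -0.019, -0.0], [-0.0, 0.001, -1.0]]
ft_force: [-0.7, -3.2, 4.9]
grip_width: -0.0003
```

>>> step_arm --increments '[{"x":0,"y":0,"z":0.1,"wx":0,"wy":0,"wz":0,"gripper":0},{"x":0,"y":0,"z":0,"wx":0,"wy":0,"wz":0,"gripper":0},{"x":0,"y":0,"z":0,"wx":0,"wy":0,"wz":0,"gripper":0}]'

```text
time_s: 23.25
position: [0.6815, 0.007, 0.2524]
tool_rot: [[0.019, 1.0, 0.001], [1.0, -0.019, -0.0], [-0.0, 0.001, -1.0]]
ft_force: [-2.6, -2.9, 10.0]
grip_width: -0.0
```

Hard stop met at exactly the predicted home height (0.2524), with 10 N. One slightly firmer push, then over to the diagonal clip nr.

>>> step_arm --increments '[{"x":0,"y":0,"z":0.05,"wx":0,"wy":0,"wz":0,"gripper":0},{"x":0,"y":0,"z":0,"wx":0,"wy":0,"wz":0,"gripper":0}]'

```text
time_s: 23.45
position: [0.6815, 0.007, 0.2523]
tool_rot: [[0.019, 1.0, 0.002], [1.0, -0.019, -0.001], [-0.001, 0.002, -1.0]]
ft_force: [-3.1, -2.8, 14.2]
grip_width: 0.0001
```

>>> step_arm --increments '[{"x":0,"y":0,"z":-2,"wx":0,"wy":0,"wz":0,"gripper":0},{"x":0,"y":0,"z":-3,"wx":0,"wy":0,"wz":0,"gripper":0},{"x":-3.7,"y":-1.1,"z":0,"wx":0,"wy":0,"wz":0,"gripper":0},{"x":-3.7,"y":-1.2,"z":0,"wx":0,"wy":0,"wz":0,"gripper":0},{"x":-3.7,"y":-1.1,"z":0,"wx":0,"wy":0,"wz":0,"gripper":0},{"x":-3.7,"y":-1.2,"z":0,"wx":0,"wy":0,"wz":0,"gripper":0},{"x":-3.5,"y":-1.1,"z":0,"wx":0,"wy":0,"wz":0,"gripper":0},{"x":0,"y":0,"z":0,"wx":0,"wy":0,"wz":0,"gripper":0},{"x":0,"y":0,"z":0,"wx":0,"wy":0,"wz":0,"gripper":0},{"x":0,"y":0,"z":0,"wx":0,"wy":0,"wz":0,"gripper":0}]'

```text
time_s: 24.45
position: [0.6213, -0.1738, 0.3002]
tool_rot: [[0.018, 1.0, -0.001], [1.0, -0.018, 0.001], [0.001, -0.001, -1.0]]
ft_force: [0.3, -0.1, 0.2]
grip_width: 0.0002
```

```bash
python3 cf.py; python3 - <<'E'
from h import *
np.set_printoptions(linewidth=200)
import numpy as np
# blue-channel crops of the side view for home lever check
b=snap("side","d10.png"); a=snap("scene","s10.png")
th=np.radians(-1.08);ex=np.array([np.cos(th),np.sin(th),0]);ey=np.array([-np.sin(th),np.cos(th),0]);c=np.array([.652,-.0472,0])
for n,x,sy in(("fl",28,1),("nl",-28,1),("fr",28,-1),("nr",-28,-1)):
    P=c+ex*x/1000+ey*sy*.053; P[2]=.079; print(n,"home pad px side",proj(b,P).round(0),"scene",proj(a,P).round(0),end=" ")
    for d in(a,b):
        u,v=proj(d,P)[0].round().astype(int); print(d["color"][v-1:v+2,u-1:u+2].mean((0,1)).round(),end=" ")
    print()
E
```

```text
case xy mm [ -28.3 -127.1] tip z 126.8 ft [ 0.3 -0.1  0.2] R [-0.001  0.001 -1.   ]
fl home pad px side [[331. 262.]] scene [[334. 147.]] [38. 36. 35.] [43. 39. 37.] 
nl home pad px side [[311. 248.]] scene [[347. 158.]] [124. 122. 122.] [148. 146. 141.] 
fr home pad px side [[296. 294.]] scene [[368. 134.]] [122. 120. 120.] [148. 148. 142.] 
nr home pad px side [[275. 278.]] scene [[381. 144.]] [126. 124. 124.] [150. 148. 144.]
```

fl shows black at its home pad pixels in both views, and the others show light lid. Now nr, mirrored.

>>> step_arm --increments '[{"x":0,"y":0,"z":3.2,"wx":0,"wy":0,"wz":0,"gripper":0},{"x":0,"y":0,"z":0,"wx":0,"wy":0,"wz":0,"gripper":0},{"x":0,"y":0,"z":0,"wx":0,"wy":0,"wz":0,"gripper":0},{"x":2,"y":0,"z":0,"wx":0,"wy":0,"wz":0,"gripper":0},{"x":1,"y":0,"z":-0.05,"wx":0,"wy":0,"wz":0,"gripper":0},{"x":1,"y":0,"z":0.05,"wx":0,"wy":0,"wz":0,"gripper":0},{"x":0.8,"y":0,"z":0.1,"wx":0,"wy":0,"wz":0,"gripper":0},{"x":0.6,"y":0,"z":0.05,"wx":0,"wy":0,"wz":0,"gripper":0},{"x":0.6,"y":0,"z":0.05,"wx":0,"wy":0,"wz":0,"gripper":0},{"x":0.8,"y":0,"z":0.1,"wx":0,"wy":0,"wz":0,"gripper":0},{"x":0.5,"y":0,"z":0.1,"wx":0,"wy":0,"wz":0,"gripper":0},{"x":0,"y":0,"z":0,"wx":0,"wy":0,"wz":0,"gripper":0},{"x":0,"y":0,"z":0,"wx":0,"wy":0,"wz":0,"gripper":0}]'

```text
time_s: 25.85
position: [0.6224, -0.102, 0.2646]
tool_rot: [[0.019, 1.0, -0.0], [1.0, -0.019, -0.0], [-0.0, -0.0, -1.0]]
ft_force: [-0.8, 0.4, 0.1]
grip_width: -0.0001
```

>>> step_arm --increments '[{"x":0,"y":0,"z":0.2,"wx":0,"wy":0,"wz":0,"gripper":0},{"x":0,"y":0,"z":0.2,"wx":0,"wy":0,"wz":0,"gripper":0},{"x":0,"y":0,"z":0.2,"wx":0,"wy":0,"wz":0,"gripper":0},{"x":0,"y":0,"z":0,"wx":0,"wy":0,"wz":0,"gripper":0}]'

```text
time_s: 26.25
position: [0.6225, -0.1017, 0.2589]
tool_rot: [[0.019, 1.0, 0.001], [1.0, -0.019, 0.001], [0.001, 0.001, -1.0]]
ft_force: [0.6, 2.2, 2.6]
grip_width: 0.0
```

```bash
python3 cf.py
```

```text
case xy mm [-28.5 -55. ] tip z 85.5 ft [0.6 2.2 2.6] R [ 0.001  0.001 -1.   ]
```

>>> step_arm --increments '[{"x":0,"y":0,"z":0.2,"wx":0,"wy":0,"wz":0,"gripper":0},{"x":0,"y":0,"z":0.2,"wx":0,"wy":0,"wz":0,"gripper":0},{"x":0,"y":0,"z":0.1,"wx":0,"wy":0,"wz":0,"gripper":0},{"x":0,"y":0,"z":0,"wx":0,"wy":0,"wz":0,"gripper":0}]'

```text
time_s: 26.65
position: [0.6224, -0.102, 0.2534]
tool_rot: [[0.019, 1.0, -0.001], [1.0, -0.019, 0.0], [0.0, -0.001, -1.0]]
ft_force: [0.3, 1.3, 1.2]
grip_width: -0.0001
```

>>> step_arm --increments '[{"x":0,"y":0,"z":0.1,"wx":0,"wy":0,"wz":0,"gripper":0},{"x":0,"y":0,"z":0.1,"wx":0,"wy":0,"wz":0,"gripper":0},{"x":0,"y":0,"z":0,"wx":0,"wy":0,"wz":0,"gripper":0}]'

```text
time_s: 26.95
position: [0.6223, -0.1017, 0.2524]
tool_rot: [[0.019, 1.0, 0.0], [1.0, -0.019, 0.0], [0.0, 0.0, -1.0]]
ft_force: [-3.0, 3.6, 7.6]
grip_width: -0.0003
```

nr is at the same hard stop. Firm up, then move to fr.

>>> step_arm --increments '[{"x":0,"y":0,"z":0.07,"wx":0,"wy":0,"wz":0,"gripper":0},{"x":0,"y":0,"z":0,"wx":0,"wy":0,"wz":0,"gripper":0}]'

```text
time_s: 27.15
position: [0.6223, -0.1016, 0.2524]
tool_rot: [[0.019, 1.0, 0.001], [1.0, -0.019, 0.0], [0.0, 0.001, -1.0]]
ft_force: [-2.9, 4.0, 12.4]
grip_width: 0.0001
```

>>> step_arm --increments '[{"x":0,"y":0,"z":-2,"wx":0,"wy":0,"wz":0,"gripper":0},{"x":0,"y":0,"z":-3,"wx":0,"wy":0,"wz":0,"gripper":0},{"x":-3.6,"y":2.8,"z":0,"wx":0,"wy":0,"wz":0,"gripper":0},{"x":-3.6,"y":2.8,"z":0,"wx":0,"wy":0,"wz":0,"gripper":0},{"x":0,"y":0,"z":0,"wx":0,"wy":0,"wz":0,"gripper":0},{"x":0,"y":0,"z":0,"wx":0,"wy":0,"wz":0,"gripper":0},{"x":0,"y":0,"z":3.2,"wx":0,"wy":0,"wz":0,"gripper":0},{"x":0,"y":0,"z":0,"wx":0,"wy":0,"wz":0,"gripper":0},{"x":0,"y":0,"z":0,"wx":0,"wy":0,"wz":0,"gripper":0}]'

```text
time_s: 28.05
position: [0.6768, -0.1742, 0.2692]
tool_rot: [[0.018, 1.0, -0.001], [1.0, -0.018, 0.0], [0.0, -0.001, -1.0]]
ft_force: [-0.1, -0.5, 0.3]
grip_width: -0.0
```

```bash
python3 cf.py
```

```text
case xy mm [  27.2 -126.5] tip z 95.8 ft [-0.1 -0.5  0.3] R [-0.001  0.    -1.   ]
```

>>> step_arm --increments '[{"x":2,"y":0,"z":0.1,"wx":0,"wy":0,"wz":0,"gripper":0},{"x":1,"y":0,"z":-0.05,"wx":0,"wy":0,"wz":0,"gripper":0},{"x":1,"y":0,"z":0.05,"wx":0,"wy":0,"wz":0,"gripper":0},{"x":0.8,"y":0,"z":0.1,"wx":0,"wy":0,"wz":0,"gripper":0},{"x":0.6,"y":0,"z":0.05,"wx":0,"wy":0,"wz":0,"gripper":0},{"x":0.6,"y":0,"z":0.05,"wx":0,"wy":0,"wz":0,"gripper":0},{"x":0.8,"y":0,"z":0.1,"wx":0,"wy":0,"wz":0,"gripper":0},{"x":0.4,"y":0,"z":0.1,"wx":0,"wy":0,"wz":0,"gripper":0},{"x":0,"y":0,"z":0,"wx":0,"wy":0,"wz":0,"gripper":0},{"x":0,"y":0,"z":0,"wx":0,"wy":0,"wz":0,"gripper":0}]'

```text
time_s: 29.05
position: [0.6784, -0.103, 0.2639]
tool_rot: [[0.019, 1.0, -0.0], [1.0, -0.019, 0.0], [0.0, -0.0, -1.0]]
ft_force: [0.1, -0.5, 0.5]
grip_width: -0.0001
```

>>> step_arm --increments '[{"x":0,"y":0,"z":0.2,"wx":0,"wy":0,"wz":0,"gripper":0},{"x":0,"y":0,"z":0.2,"wx":0,"wy":0,"wz":0,"gripper":0},{"x":0,"y":0,"z":0.2,"wx":0,"wy":0,"wz":0,"gripper":0},{"x":0,"y":0,"z":0,"wx":0,"wy":0,"wz":0,"gripper":0}]'

```text
time_s: 29.45
position: [0.6785, -0.1026, 0.2584]
tool_rot: [[0.019, 1.0, 0.001], [1.0, -0.019, 0.001], [0.001, 0.001, -1.0]]
ft_force: [0.3, -0.0, 3.1]
grip_width: 0.0
```

>>> step_arm --increments '[{"x":0,"y":0,"z":0.2,"wx":0,"wy":0,"wz":0,"gripper":0},{"x":0,"y":0,"z":0.2,"wx":0,"wy":0,"wz":0,"gripper":0},{"x":0,"y":0,"z":0,"wx":0,"wy":0,"wz":0,"gripper":0}]'

```text
time_s: 29.75
position: [0.6784, -0.1031, 0.2535]
tool_rot: [[0.019, 1.0, -0.0], [1.0, -0.019, 0.0], [0.0, -0.0, -1.0]]
ft_force: [0.4, 1.1, 1.0]
grip_width: -0.0
```

>>> step_arm --increments '[{"x":0,"y":0,"z":0.1,"wx":0,"wy":0,"wz":0,"gripper":0},{"x":0,"y":0,"z":0.1,"wx":0,"wy":0,"wz":0,"gripper":0},{"x":0,"y":0,"z":0,"wx":0,"wy":0,"wz":0,"gripper":0}]'

```text
time_s: 30.05
position: [0.6784, -0.1027, 0.2525]
tool_rot: [[0.019, 1.0, 0.0], [1.0, -0.019, 0.0], [0.0, 0.0, -1.0]]
ft_force: [-1.7, 3.8, 7.0]
grip_width: 0.0005
```

>>> step_arm --increments '[{"x":0,"y":0,"z":0.07,"wx":0,"wy":0,"wz":0,"gripper":0},{"x":0,"y":0,"z":0,"wx":0,"wy":0,"wz":0,"gripper":0}]'

```text
time_s: 30.25
position: [0.6783, -0.1027, 0.2524]
tool_rot: [[0.019, 1.0, 0.001], [1.0, -0.019, 0.0], [0.0, 0.001, -1.0]]
ft_force: [-2.6, 3.9, 10.4]
grip_width: 0.0
```

fr is home. Last clip is nl.

>>> step_arm --increments '[{"x":0,"y":0,"z":-2,"wx":0,"wy":0,"wz":0,"gripper":0},{"x":0,"y":0,"z":-3,"wx":0,"wy":0,"wz":0,"gripper":0},{"x":3.7,"y":-1.1,"z":0,"wx":0,"wy":0,"wz":0,"gripper":0},{"x":3.7,"y":-1.1,"z":0,"wx":0,"wy":0,"wz":0,"gripper":0},{"x":3.7,"y":-1.1,"z":0,"wx":0,"wy":0,"wz":0,"gripper":0},{"x":3.7,"y":-1.1,"z":0,"wx":0,"wy":0,"wz":0,"gripper":0},{"x":3.6,"y":-1.1,"z":0,"wx":0,"wy":0,"wz":0,"gripper":0},{"x":0,"y":0,"z":0,"wx":0,"wy":0,"wz":0,"gripper":0},{"x":0,"y":0,"z":0,"wx":0,"wy":0,"wz":0,"gripper":0},{"x":0,"y":0,"z":3.2,"wx":0,"wy":0,"wz":0,"gripper":0},{"x":0,"y":0,"z":0,"wx":0,"wy":0,"wz":0,"gripper":0},{"x":0,"y":0,"z":0,"wx":0,"wy":0,"wz":0,"gripper":0}]'

```text
time_s: 31.45
position: [0.6273, 0.0809, 0.2692]
tool_rot: [[0.02, 1.0, -0.001], [1.0, -0.02, -0.0], [-0.0, -0.001, -1.0]]
ft_force: [-0.2, -1.3, 0.6]
grip_width: 0.0
```

```bash
python3 cf.py
```

```text
case xy mm [-27.1 127.6] tip z 95.8 ft [-0.2 -1.3  0.6] R [-0.001 -0.    -1.   ]
```

>>> step_arm --increments '[{"x":-2,"y":0,"z":0.1,"wx":0,"wy":0,"wz":0,"gripper":0},{"x":-1,"y":0,"z":-0.05,"wx":0,"wy":0,"wz":0,"gripper":0},{"x":-1,"y":0,"z":0.05,"wx":0,"wy":0,"wz":0,"gripper":0},{"x":-0.8,"y":0,"z":0.1,"wx":0,"wy":0,"wz":0,"gripper":0},{"x":-0.6,"y":0,"z":0.05,"wx":0,"wy":0,"wz":0,"gripper":0},{"x":-0.6,"y":0,"z":0.05,"wx":0,"wy":0,"wz":0,"gripper":0},{"x":-0.8,"y":0,"z":0.1,"wx":0,"wy":0,"wz":0,"gripper":0},{"x":-0.5,"y":0,"z":0.1,"wx":0,"wy":0,"wz":0,"gripper":0},{"x":0,"y":0,"z":0,"wx":0,"wy":0,"wz":0,"gripper":0},{"x":0,"y":0,"z":0,"wx":0,"wy":0,"wz":0,"gripper":0}]'

```text
time_s: 32.45
position: [0.6255, 0.009, 0.2642]
tool_rot: [[0.019, 1.0, -0.0], [1.0, -0.019, 0.0], [0.0, -0.0, -1.0]]
ft_force: [0.0, 0.5, -0.1]
grip_width: -0.0001
```

>>> step_arm --increments '[{"x":0,"y":0,"z":0.2,"wx":0,"wy":0,"wz":0,"gripper":0},{"x":0,"y":0,"z":0.2,"wx":0,"wy":0,"wz":0,"gripper":0},{"x":0,"y":0,"z":0.2,"wx":0,"wy":0,"wz":0,"gripper":0},{"x":0,"y":0,"z":0,"wx":0,"wy":0,"wz":0,"gripper":0}]'

```text
time_s: 32.85
position: [0.6257, 0.0087, 0.2588]
tool_rot: [[0.019, 1.0, 0.001], [1.0, -0.019, -0.001], [-0.001, 0.001, -1.0]]
ft_force: [0.1, -2.6, 3.0]
grip_width: 0.0002
```

>>> step_arm --increments '[{"x":0,"y":0,"z":0.2,"wx":0,"wy":0,"wz":0,"gripper":0},{"x":0,"y":0,"z":0.2,"wx":0,"wy":0,"wz":0,"gripper":0},{"x":0,"y":0,"z":0,"wx":0,"wy":0,"wz":0,"gripper":0}]'

```text
time_s: 33.15
position: [0.6255, 0.0092, 0.254]
tool_rot: [[0.019, 1.0, -0.0], [1.0, -0.019, 0.0], [0.0, -0.0, -1.0]]
ft_force: [0.7, 0.5, 0.5]
grip_width: -0.0002
```

>>> step_arm --increments '[{"x":0,"y":0,"z":0.1,"wx":0,"wy":0,"wz":0,"gripper":0},{"x":0,"y":0,"z":0.12,"wx":0,"wy":0,"wz":0,"gripper":0},{"x":0,"y":0,"z":0,"wx":0,"wy":0,"wz":0,"gripper":0}]'

```text
time_s: 33.45
position: [0.6254, 0.009, 0.2525]
tool_rot: [[0.019, 1.0, -0.0], [1.0, -0.019, -0.0], [-0.0, -0.0, -1.0]]
ft_force: [-2.2, -1.9, 5.5]
grip_width: 0.0002
```

>>> step_arm --increments '[{"x":0,"y":0,"z":0.07,"wx":0,"wy":0,"wz":0,"gripper":0},{"x":0,"y":0,"z":0,"wx":0,"wy":0,"wz":0,"gripper":0}]'

```text
time_s: 33.65
position: [0.6254, 0.009, 0.2524]
tool_rot: [[0.019, 1.0, 0.0], [1.0, -0.019, -0.001], [-0.001, 0.0, -1.0]]
ft_force: [-4.6, -3.0, 11.2]
grip_width: 0.0003
```

>>> step_arm --increments '[{"x":0,"y":0,"z":-2,"wx":0,"wy":0,"wz":0,"gripper":0},{"x":0,"y":0,"z":-4,"wx":0,"wy":0,"wz":0,"gripper":0},{"x":0,"y":-2,"z":-4,"wx":0,"wy":0,"wz":0,"gripper":0},{"x":-2,"y":-2,"z":-4,"wx":0,"wy":0,"wz":0,"gripper":0},{"x":-2,"y":-2,"z":0,"wx":0,"wy":0,"wz":0,"gripper":0},{"x":0,"y":0,"z":0,"wx":0,"wy":0,"wz":0,"gripper":0},{"x":0,"y":0,"z":0,"wx":0,"wy":0,"wz":0,"gripper":0}]'

```text
time_s: 34.35
position: [0.5646, -0.0298, 0.3911]
tool_rot: [[0.019, 1.0, -0.001], [1.0, -0.019, 0.001], [0.001, -0.001, -1.0]]
ft_force: [0.3, -0.8, 0.2]
grip_width: -0.0002
```

```bash
python3 cf.py; python3 - <<'E'
from h import *
b=snap("side","d11.png"); w=snap("wrist","w11.png"); a=snap("scene","s11.png")
B=cv2.resize(b["color"][225:345,240:370],(560,300),interpolation=2)
W=cv2.resize(w["color"][60:400,60:580],(560,300))
cv2.imwrite("pics/x11.png",np.vstack([B,W]))
E
```

```text
case xy mm [-87.7  15.7] tip z 217.7 ft [ 0.3 -0.8  0.2] R [-0.001  0.001 -1.   ]
```

View pics/x11.png

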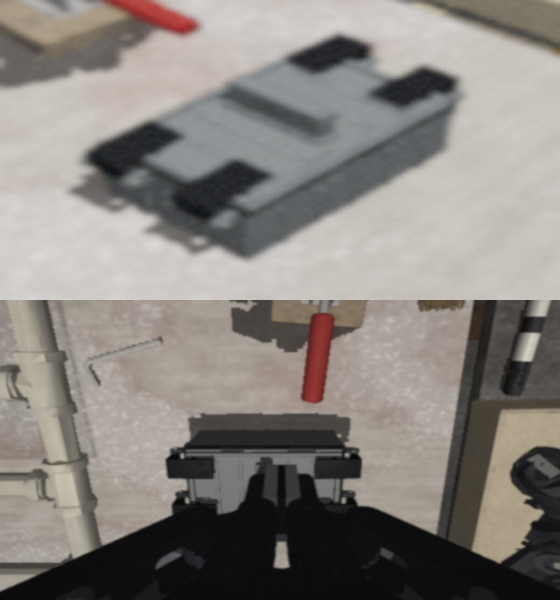

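All four clips lie flat over the seated lid, and the screwdriver, hex key and marker haven't moved (12 viewed). Handing in.

```bash
python3 -c "
from rig import env
print(env.close_job())"
```

```text
the job is handed in; nothing more can be done
None
```

The case is closed: the lid rests on the gasket and all four clips are snapped home. I handed the job in at about 34.5 s of the 72 s allowed, with the robot clear of everything.

- **Lid:** I lifted it by its grip bar and lowered it until the lip went inside. After I let go it sat about 2 mm high. I pressed on the bar with up to 15 N and touched both ends of it. Both met the fingertips at the height expected for a lid on the gasket (TCP z ≈ 0.2755 m), so it is level along the bar. I did not check the long direction by touch.
- **Clips:** I closed them in the order far-left, near-right (diagonally opposite), far-right, near-left. Each reached its hard stop at the predicted home height (TCP z 0.2524 m). The highest readings in the clip work were 14 N vertical and about 15 N in all, against the 2 kg limit. Force was read only at the end of each move, so shorter peaks would not show.
- **Last pictures:** The side view shows all four levers flat over the lid. The screwdriver, hex key and marker look untouched. The brush was only partly in view, so I did not check it properly.
- **Disagreements:** The two-view height of the case rim came out about 4 mm too high (66 mm against 62 mm). The wrist camera also read about 1 mm too far to the left (+y). I settled both by touch.

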